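# Set the housing on its post and hold the light-box hood for the inspection shot

### The job

Set up an inspection shot: take the cup-shaped aluminium housing from its cradle and stand it upside down over the bare round post, rim fully down on the flange, and let go of it. Then raise the light box's sprung hood by its bar until it is past its balance point (55 degrees open), bring it back and hold it still in the fingers just below that point, 5 to 10 degrees short of it, as a reflector for the shot; finish while still holding it. Leave the other things where they are.

Things in the scene. Friction and masses are not known exactly. Their poses are not given: they have to be found in the camera images.
- cup: Aluminium cup-shaped housing, 54 mm outside diameter, 64 mm long, wall 3.5 mm, one end closed (5 mm), 59 mm deep, 0.1 to 0.2 kg. Origin on its axis at mid-length; own x axis runs along the cup towards the open mouth (mouth at x = +32 mm, closed end -32 mm). Starts lying level on the cradle, axis 48 mm above the table, mouth facing roughly away from the robot.
- cradle: The fixed black cradle with two steel rails on which the cup lies, 100 x 45 mm, 25 mm high; the cup overhangs it by 4 mm or more on either side. Origin at the centre of its underside, x axis along the rails in the direction of the cup's mouth, z up.
- post: Fixed locating post: a round grey flange 62 mm across and 20 mm high with a bare round steel pin 22 mm thick on it, its tip 66 mm above the table. Origin at the centre of the flange's underside, z up. The cup seated mouth-down has its rim on the flange, its origin then 52 mm above the table. It may have changed places with the stub.
- stub: A fixed flange like the post's but with a low square stub (44 x 44 mm, top 40 mm above the table) which does not fit the cup; not to be used. The two may change places. Origin at the centre of its underside.
- light_box: The fixed black light box under the hood, 150 x 220 mm, 104 mm high, with a hinge bracket at each end of its far edge (outer width 244 mm). Origin at the centre of its underside; its x axis points horizontally from the handle bar's side to the hinge side, z up.
- hood (a joint): Angle of the hood (flat aluminium lid 147 x 214 x 8 mm, 0.8 kg, on the light box), rad: 0 shut (level), grows as the side nearest the robot rises, stop at 1.35. Sprung, no friction: below the balance point at 0.96 (55 degrees) it falls shut by itself, above it rises to the stop by itself. Lifting it from shut takes about 1.2 N at the bar, a few tenths of a newton near balance.
- hood_bar (a point): Middle of the hood's handle bar: round steel, 10 mm thick, 140 mm long, parallel to the hinge, held by an arm at each end 50 mm clear in front of the lid's edge, free to be pinched from above. 210 mm from the hinge line and level with it when shut (110 mm above the table); it moves on an arc about the hinge and may turn within the fingers.
- hood_hinge (a point): Middle of the hood's hinge line, 110 mm above the table, on the side of the light box away from the robot; the line runs along the light box's y axis.
- lens: Bystander, to be left alone: a black lens barrel standing upright, 44 mm across, 50 mm tall. Origin at its middle or underside.
- spacer: Bystander, to be left alone: a flat steel spacer ring, 60 mm across, 12 mm thick. Origin at its middle or underside.
- actuator: Bystander, to be left alone: a small aluminium actuator block, 60 x 40 x 36 mm, with a black nose. Origin at its middle or underside.
- motor: Bystander, to be left alone: a small square black motor with an aluminium face, 42 x 42 x 58 mm, shaft up. Origin at its middle or underside.
- driver: Bystander, to be left alone: a screwdriver with a black handle, lying flat. Origin at its middle or underside.
- spanner: Bystander, to be left alone: a steel spanner, lying flat. Origin at its middle or underside.
- jar: Bystander, to be left alone: a small jar with a white cap, 50 mm across, 60 mm tall. Origin at its middle or underside.
Not all that is in view belongs to the job. Leave any turquoise look-alike of the cup alone. Leave any green look-alike of the post alone.

How it is judged:
By the outcome, as a careful person would: the job done as asked, in the order asked, and still so for the second after the job is handed in, while the arm keeps its last pose, push and grip.
It also fails if it takes over 72 s, if anything falls off the work surface, if the arm or the gripper's body presses on something with over 40 N, if the wrist force passes 120 N, or if a joint passes its speed limit or range.

### The arm

A 6-joint arm with a two-finger parallel gripper is mounted at the origin on the work surface. World frame = base frame: x ahead of the robot, y to its left, z up, the work surface at z = 0. Lengths are in mm, angles in rad, forces in N, time in s.
With the tool pointing down it reaches from about 275 to 750 mm from the base axis. Payload 10.2 kg.
Tool frame: the origin (TCP) lies at the very end of the fingers, on their centre line; the grasp point (between the pads) lies 19 mm behind it; z points along the fingers, y is the line along which they close (so a half turn about z gives the same grasp; the last joint's range is limited). The gripper opens to 85 mm and grips with 20 to 120 N. Pads are 22 mm wide; open, the fingers measure 114 mm over their backs; the gripper's body (76 mm by 85 mm) begins 54 mm behind the grasp point. The pads swing forward as they close: fully open they stand 13 mm farther back than shut.
Start: joints at [-1.504, 0.313, 1.498, -0, 1.331, -0.223], TCP at [150.011, -503.118, 199.394] pointing down, gripper open.
Joint ranges: [-2.94, 2.94], [-0.97, 2.17], [0.19, 2.56], [-1.23, 4.37], [0.02, 3.11], [-2.88, 2.88]. Speed limits (rad/s): [2.39, 2.39, 3.01, 3.14, 3.14, 3.14].

### API

Orientations are given as a unit quaternion [w, x, y, z].
In Python, from rig import ctrl gives the robot as it stands.
- The arm moves only by the shell command python3 -m inch 'ROWS' [OPENING] [FORCE]. ROWS is text: rows parted by semicolons, each of 6 numbers parted by spaces: the shift along the tool's x, y, z in mm, then the turn, a rotation vector about the tool's x, y, z in units of 6 degrees (1.0 is 6 degrees). A call has exactly 10 rows; each row shifts and turns the commanded pose from where the row before left it, along the tool's axes as they then stand; what a row does not reach is not made up. A row lasts 1/12 s, in which the tool goes at most 41.7 mm and 7.16 degrees, less where a joint would pass 70% of its speed; a pose out of reach is approached as far as the arm can. A call with a gripper value outside its range is refused whole. OPENING is the opening, from 0 (shut) to 1 (fully open), set as the call begins (- or left out, the last holds). The fingers move at their own pace and stop on an object; FORCE is the grip in N (left out, the last holds). Time passes only in rows, so rows that do not move let the fingers close, or fill a call up. It gives the time, the measured TCP pose, the force, the opening and the grip force at its end, in the units of the state.
- ctrl.sense(): the state, without advancing time (a new reading comes with each control period).
- ctrl.capture(name): name is "scene" or "top" or "wrist"; returns a dict with "image" (384x512x3 uint8, red, green, blue), "intrinsics" (3x3 intrinsics, pixels), "rvec" (rotation vector, rad) and "tvec" (3), from world to camera coordinates, as OpenCV has them. Camera axes: x right, y down, z forward; pixel columns grow to the right and rows downward; lengths in mm; the calibration is good to about 2 mm. A picture is of the moment at which its call begins. There is no depth.
- ctrl.finish_job(): hands the job in; it is judged then, once.
The state is a dict: "time_s": time; "joints": joint angles; "dq": joint speeds; "tau": joint torques, N m; "eef_pos": TCP position; "ee_rot": TCP orientation; "force": force on the tool from outside, world axes, zero at the start; "wrist_torque": the same for the moment, N m; "grip_width": opening from 0.0 (shut) to 1.0 (fully open); "grip_force": force on a finger pad.
Only numpy, scipy, OpenCV 4.12 (cv2) and the standard library are available. Lean on these libraries where they do the work, as an engineer would, in place of code of your own. Each camera call takes 0.05 s, during which the arm holds its last target. There are 200 camera calls.

## Working session

There is one attempt and no reset: what is moved stays moved. The work goes in short steps, Python scripts to look and compute and a shell command to move; the robot and the scene stay as the last step left them, time stands still between calls to the robot, and variables do not carry over. Pictures are saved under pics/ and viewed, at most 10 in all, crops included, and the job is handed in when it is done.

```bash
ls; mkdir -p pics; python3 - <<'E'
from rig import ctrl
import cv2,pickle
d={n:ctrl.capture(n) for n in ("scene","top")}
pickle.dump(d,open("cap0.pkl","wb"))
for n in d: cv2.imwrite(f"pics/{n}0.png",d[n]["image"][:,:,::-1]); print(n,d[n]["intrinsics"].tolist(),d[n]["rvec"],d[n]["tvec"])
print(ctrl.sense())
E
```

```text
pics
scene [[474.6869772715072, 0.0, 257.4641974038527], [0.0, 474.6869772715072, 195.16442047969156], [0.0, 0.0, 1.0]] [ 2.08536877  0.50244539 -0.28786   ] [-513.5353006   -53.86956505 1662.00964327]
top [[469.69847840370784, 0.0, 253.44570769512737], [0.0, 469.69847840370784, 189.1270188505255], [0.0, 0.0, 1.0]] [ 2.03680379 -2.19004794  0.23743026] [  15.49871189  597.07230267 1382.62370419]
{'time_s': 0.1, 'joints': array([-1.50440394e+00,  3.13414127e-01,  1.49833392e+00,  8.96279019e-06,
        1.33099192e+00, -2.23417322e-01]), 'dq': array([ 0.00223824, -0.00141752, -0.00385297, -0.001125  ,  0.00181769,
       -0.00147989]), 'tau': array([ 4.68469196e-03, -4.12897933e+01, -2.60136706e+01, -3.75497154e-05,
        3.13595046e-03,  9.31488614e-06]), 'eef_pos': array([ 149.99411878, -502.85398914,  198.89228071]), 'ee_rot': array([-5.71547057e-04,  9.89519640e-01,  1.44397204e-01,  4.93319958e-05]), 'force': array([ 0.41778622, -0.59357387,  0.69836307]), 'wrist_torque': array([-0.01411835, -0.00690919,  0.00821749]), 'grip_force': 0.0, 'grip_width': 1.001160417084025}
```

View pics/scene0.png

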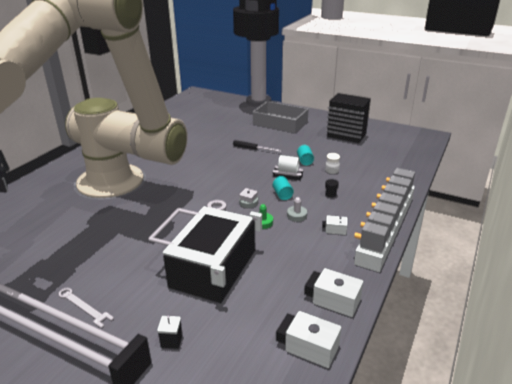

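View pics/top0.png

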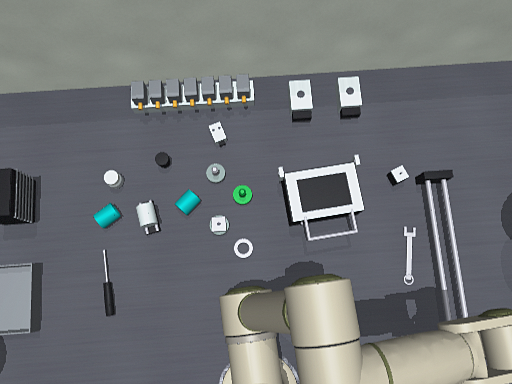

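The scene view shows the cup at (289,167), the post at (297,208) and the light box at (212,250). In the top view the cup is at (148,215), the post at (215,173), the stub at (219,225), the green decoy at (243,194), the turquoise decoys at (107,216) and (188,202), and the hood bar at about (331,236). Next I'll enlarge this area and measure.

```bash
cat > h.py <<'E'
import numpy as np,cv2
from scipy.spatial.transform import Rotation as R
def ray(c,u,v):
    M=R.from_rotvec(np.ravel(c["rvec"])).as_matrix(); t=np.ravel(c["tvec"])
    return -M.T@t, M.T@np.linalg.solve(c["intrinsics"],[u,v,1.])
def onz(c,u,v,z):
    o,d=ray(c,u,v); return o+d*(z-o[2])/d[2]
def proj(c,P):
    return cv2.projectPoints(np.float64(P).reshape(-1,1,3),np.float64(c["rvec"]),np.float64(c["tvec"]),c["intrinsics"],None)[0].reshape(-1,2)
def tri(a,ua,b,ub):
    o1,d1=ray(a,*ua);o2,d2=ray(b,*ub)
    s=np.linalg.lstsq(np.c_[d1,-d2],o2-o1,rcond=None)[0]
    p,q=o1+d1*s[0],o2+d2*s[1]; return (p+q)/2,np.linalg.norm(p-q)
E
python3 - <<'E'
import pickle,cv2,numpy as np
from h import *
d=pickle.load(open("cap0.pkl","rb"));t=d["top"];s=d["scene"]
a=t["image"][125:265,85:235,::-1]; b=t["image"][145:250,270:375,::-1]
a=cv2.resize(a,None,fx=4,fy=4,interpolation=cv2.INTER_CUBIC)
b=cv2.resize(b,(200,200)) 
cv2.imwrite("pics/c1.png",a)
for n,u,v,z in [("cup",148,215,48),("post",215,173,20),("stub",219,225,40),("barL",307,240,110),("barR",356,231,110),("hingeL",281,172,110),("hingeR",357,159,110),("green",243,194,20)]: print(n,onz(t,u,v,z).round(1))
for n,z,P in [("post",66,onz(t,215,173,20))]: print(proj(s,[P[0],P[1],66]),proj(s,[P[0],P[1],20]))
E
```

```text
cup [542.2 301.1  48. ]
post [667.4  90.1  20. ]
stub [496.6  85.8  40. ]
barL [ 424.3 -171.3  110. ]
barR [ 440.1 -316.9  110. ]
hingeL [ 633.2 -113.2  110. ]
hingeR [ 657.  -345.8  110. ]
green [592.6   5.5  20. ]
[[297.30445482 197.35681525]] [[296.74625512 210.01097798]]
```

View pics/c1.png

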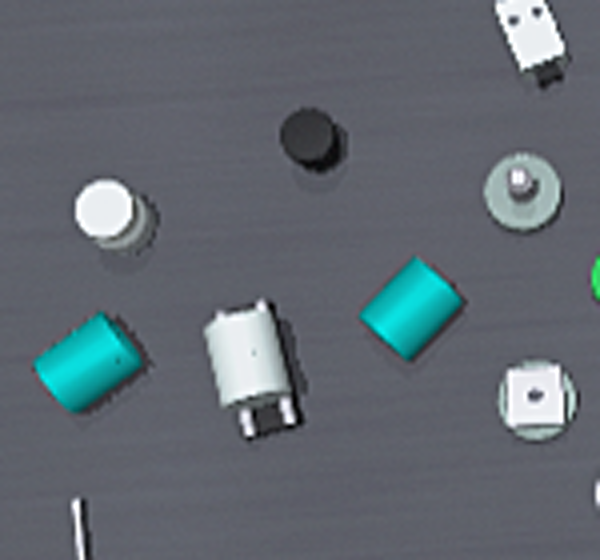

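The crop shows the cup with its mouth end at about (241,318) and its closed end at about (257,398). The post is at (522,190), tip at (519,180), and the stub at (536,397). I'll pick with the tool tilted 45°, so a half turn about tool z inverts the cup.

```bash
cat >> h.py <<'E'
def delta(p,Rt,s):
    q=s["ee_rot"]; R0=R.from_quat([q[1],q[2],q[3],q[0]])
    print("shift(tool)",R0.inv().apply(np.array(p)-s["eef_pos"]).round(1),"turn(6deg)",((R0.inv()*Rt).as_rotvec()*30/np.pi).round(2))
def tilt(psi,a,spin=0):
    "tool z along horizontal yaw psi, a deg below horizontal, tool y level; spin deg about tool z"
    psi,a=np.radians([psi,a]); z=np.array([np.cos(psi)*np.cos(a),np.sin(psi)*np.cos(a),-np.sin(a)])
    y=np.array([np.sin(psi),-np.cos(psi),0]); return R.from_matrix(np.c_[np.cross(y,z),y,z])*R.from_rotvec([0,0,np.radians(spin)])
E
python3 - <<'E'
import pickle
from h import *
from rig import ctrl
d=pickle.load(open("cap0.pkl","rb"));t=d["top"];s=d["scene"]
print("cams",ray(t,0,0)[0].round(),ray(s,0,0)[0].round())
f=lambda u,v,z:onz(t,85+(u-1.5)/4,125+(v-1.5)/4,z)
c=[f(207,330,48),f(275,308,60),f(222,406,48),f(292,390,60)]
for q in c: print(q.round(1))
# bright mask blob of cup
g=t["image"].astype(int); m=((g.min(2)>150)&(g.max(2)-g.min(2)<40)).astype(np.uint8)
n,l,st,ce=cv2.connectedComponentsWithStats(m)
for i in range(1,n):
    if st[i,4]>15 and 85<ce[i,0]<400 and 120<ce[i,1]<270:
        r=cv2.minAreaRect(np.argwhere(l==i)[:,::-1].astype(np.float32)); print(st[i],ce[i].round(1),r)
E
```

```text
cams [ 293.    0. 1477.] [ 1121. -1037.   834.]
[569.3 336.2  48. ]
[580.4 281.1  60. ]
[509.5 326.   48. ]
[516.1 270.   60. ]
[209 121  17  22 212] [217.1 131.6] ((217.06036376953125, 131.47415161132812), (18.251598358154297, 12.080193519592285), 66.80140686035156)
[354 154   6  11  45] [356.8 159.1] ((356.8269348144531, 159.13461303710938), (10.001924514770508, 4.3145551681518555), 78.69007110595703)
[ 285  162   79   79 2059] [324.2 195.6] ((325.70269775390625, 201.7161865234375), (70.0339584350586, 72.49994659423828), 80.53767395019531)
[206 164  19  18 186] [215.3 172.4] ((215.25001525878906, 172.75), (16.970561981201172, 17.677669525146484), 45.0)
[391 165  18  17 177] [399.5 173.2] ((399.60009765625, 173.1999969482422), (13.416407585144043, 13.416407585144043), 63.43495178222656)
[278 167   6  10  46] [280.8 171.5] ((280.5, 171.5), (9.0, 5.0), 90.0)
[104 170  14  15 166] [110.5 176.8] ((110.5, 177.0), (14.0, 13.0), 90.0)
[136 200  20  26 341] [145.5 213.2] ((145.33114624023438, 212.65736389160156), (22.50311279296875, 16.032752990722656), 76.75948333740234)
[210 216  19  16 221] [218.6 223.5] ((218.803466796875, 223.14138793945312), (14.699050903320312, 18.35305404663086), 85.2363510131836)
[155 224   4   7  18] [156.4 227.3] ((156.2941436767578, 227.17648315429688), (6.305926322937012, 2.425356388092041), 75.96376037597656)
[145 227   3   7  16] [146.2 230. ] ((146.0, 230.0), (6.0, 2.0), 90.0)
[234 238  19  20 186] [242.9 247.8] ((243.00003051757812, 248.00003051757812), (18.384777069091797, 18.384775161743164), 45.0)
[103 250   5  32  51] [105.  265.3] ((105.0, 265.5), (31.24416732788086, 1.492555856704712), 84.2894058227539)
```

```bash
python3 - <<'E'
from h import *
from rig import ctrl
s=ctrl.sense(); psi=9.7; Rt=tilt(psi,45); d=Rt.as_matrix()[:,2]; C=np.array([544,303,48])
print(C-110*d); delta(C-110*d+[0,0,80],Rt,s)
E
python3 -m inch --help 2>&1 | head -5
```

```text
[467.3302632  289.89460189 125.78174593]
shift(tool) [ 530.6 -669.    -6. ] turn(6deg) [-0.46  7.49  1.09]
invalid input
```

```bash
python3 -m inch '18 -23 -1 0 0 0;18 -23 -1 0 0 0;18 -23 -1 0 0 0;18 -23 -1 0 0 0;18 -23 -1 0 0 0;18 -23 -1 0 0 0;18 -23 -1 0 0 0;18 -23 -1 0 0 0;18 -23 -1 0 0 0;18 -23 -1 0 0 0' 1
python3 -m inch '18 -23 -1 0 0 0;18 -23 -1 0 0 0;18 -23 -1 0 0 0;18 -23 -1 0 0 0;18 -23 -1 0 0 0;18 -23 -1 0 0 0;18 -23 -1 0 0 0;18 -23 -1 0 0 0;18 -23 -1 0 0 0;18 -23 -1 0 0 0' 1
```

```text
time_s: 0.93
eef_pos: [256.9, -229.8, 209.3]
ee_rot: [-0.0, 0.99, 0.144, -0.0]
force: [0.6, -0.5, -0.1]
grip_width: 1.003
grip_force: 0.0
time_s: 1.77
eef_pos: [363.7, 42.2, 219.4]
ee_rot: [0.0, 0.99, 0.144, -0.0]
force: [0.4, -0.9, 0.3]
grip_width: 0.997
grip_force: 0.0
```

```bash
python3 -m inch '18 -23 0 0 0 0;18 -23 0 0 0 0;18 -23 0 0 0 0;18 -23 0 0 0 0;18 -23 0 0 0 0;18 -23 0 0 0 0;18 -23 0 0 0 0;18 -23 0 0 0 0;18 -23 0 0 0 0;0 0 0 0 0 0' 1
python3 -m inch '0 0 0 0 .8 .11;0 0 0 0 .8 .11;0 0 0 0 .8 .11;0 0 0 0 .8 .11;0 0 0 0 .8 .11;0 0 0 0 .8 .11;0 0 0 0 .8 .11;0 0 0 0 .8 .11;0 0 0 0 .8 .11;0 0 0 0 .3 .1' 1
python3 - <<'E'
from h import *
from rig import ctrl
s=ctrl.sense(); Rt=tilt(9.7,45); d=Rt.as_matrix()[:,2]; C=np.array([544,303,48])
delta(C-110*d,Rt,s); print(s["joints"].round(2),s["eef_pos"].round(1),s["force"].round(1))
import pickle
c=ctrl.capture("wrist"); pickle.dump(c,open("w1.pkl","wb")); cv2.imwrite("pics/w1.png",c["image"][:,:,::-1])
print(ray(c,0,0)[0].round(1), proj(c,[C,C+32*np.array([.986,.168,0]),C-32*np.array([.986,.168,0])]).round(1))
E
```

```text
time_s: 2.6
eef_pos: [460.1, 288.6, 218.3]
ee_rot: [-0.0, 0.989, 0.146, -0.0]
force: [-0.5, 0.2, -0.3]
grip_width: 1.004
grip_force: 0.0
time_s: 3.43
eef_pos: [457.8, 284.9, 217.9]
ee_rot: [-0.057, 0.92, 0.079, 0.379]
force: [0.0, -1.1, 0.1]
grip_width: 0.998
grip_force: 0.0
shift(tool) [-57.9   1.   72.5] turn(6deg) [-0.44  0.01 -0.17]
[ 0.4  -0.    2.06 -0.38  0.33  2.12] [457.8 284.9 217.9] [ 0.  -1.1  0.1]
[392.1 264.9 396.6] [[263.2 207.3]
 [263.6 182.5]
 [262.9 234.2]]
```

View pics/w1.png

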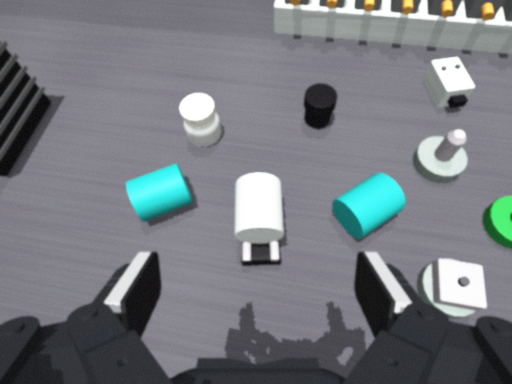

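The cup shows at (259,208), about 4 px left of the predicted 263. I'll refine with a mask in this closer view.

```bash
python3 - <<'E'
from h import *
import pickle
c=pickle.load(open("w1.pkl","rb")); g=c["image"].astype(int)
m=(g.min(2)>135)&(g.max(2)-g.min(2)<40)
P=[]
for v in range(182,236,6):
    x=np.flatnonzero(m[v,215:305])+215; u=(x.min()+x.max())/2; p=onz(c,u,v,60); print(v,x.min(),x.max(),p.round(1)); P.append(p)
P=np.array(P); k=np.polyfit(P[:,0],P[:,1],1); print("yaw",np.degrees(np.arctan(k[0])), "y at 544",np.polyval(k,544))
x=m[:,259]; vv=np.flatnonzero(x[160:246])+160; print(vv.min(),vv.max(), onz(c,259,vv.min(),75),onz(c,259,vv.max(),21),onz(c,259,vv.max(),48))
C=np.array([544,306,48]); print(proj(c,[C]),proj(c,[C+[40,40*k[0],0]]),proj(c,[C+[-40,-40*k[0],0]]))
# post tip & flange through wrist cam
print("post", onz(c,456,136,66),onz(c,442,160,20))
E
```

```text
182 235 281 [568.8 313.2  60. ]
188 234 302 [563.1 300.7  60. ]
194 215 282 [552.  320.9  60. ]
200 221 302 [547.2 305.2  60. ]
206 218 282 [537.9 316.3  60. ]
212 216 301 [532.4 305.8  60. ]
218 215 282 [523.7 315.1  60. ]
224 215 301 [518.7 303.7  60. ]
230 220 293 [511.7 304.   60. ]
yaw 3.8811607066557863 y at 544 309.73012349995133
171 241 [574.66563281 312.58729062  75.        ] [512.7887937  303.08024946  21.        ] [504.11201349 300.33484274  48.        ]
[[260.63263626 206.92740615]] [[264.57699345 176.24180067]] [[256.29879692 240.64303529]]
post [663.45456729  96.04367707  66.        ] [660.03075098  92.34903481  20.        ]
```

```bash
cat >> h.py <<'E'
def edges(c,th,v0,v1,step,u0,u1):
    g=c["image"].astype(int); m=((g.min(2)>th)&(g.max(2)-g.min(2)<40)).astype(np.uint8)
    l=cv2.connectedComponents(m)[1]; w=m*0; k=np.bincount(l[v0:v1,u0:u1][m[v0:v1,u0:u1]>0]).argmax(); w=(l==k)
    ys,xs=np.nonzero(w); print("blob",xs.min(),xs.max(),ys.min(),ys.max())
    return [(v,np.flatnonzero(w[v]).min(),np.flatnonzero(w[v]).max()) for v in range(v0,v1,step) if w[v].any()]
E
python3 - <<'E'
from h import *
import pickle
c=pickle.load(open("w1.pkl","rb"))
E=edges(c,170,182,236,6,230,290); P=np.array([onz(c,(a+b)/2,v,55) for v,a,b in E]); print(E); print(P.round(1))
k=np.polyfit(P[:,0],P[:,1],1); print("yaw",np.degrees(np.arctan(k[0])), "y at 544",np.polyval(k,544))
E
```

```text
blob 235 282 172 233
[(182, np.int64(236), np.int64(280)), (188, np.int64(235), np.int64(280)), (194, np.int64(235), np.int64(280)), (200, np.int64(235), np.int64(281)), (206, np.int64(235), np.int64(281)), (212, np.int64(235), np.int64(281)), (218, np.int64(235), np.int64(281)), (224, np.int64(235), np.int64(282)), (230, np.int64(235), np.int64(282))]
[[571.4 314.   55. ]
 [563.6 313.1  55. ]
 [556.1 311.6  55. ]
 [548.8 309.7  55. ]
 [541.6 308.3  55. ]
 [534.4 306.9  55. ]
 [527.4 305.6  55. ]
 [520.6 303.7  55. ]
 [513.9 302.4  55. ]]
yaw 11.650503928713613 y at 544 308.77428103146656
```

```bash
python3 - <<'E'
from h import *
from rig import ctrl
s=ctrl.sense(); Rt=tilt(11.5,45); d=Rt.as_matrix()[:,2]; C=np.array([543,307,48])
delta(C-60*d,Rt,s)
E
```

```text
shift(tool) [-57.6   0.2 122.3] turn(6deg) [-0.22  0.01 -0.39]
```

```bash
python3 -m inch '-8 0 8 0 0 0;-10 0 14 0 0 0;-10 0 20 0 0 0;-10 0 20 0 0 0;-10 0 20 0 0 0;-6 0 20 0 0 0;-4 0 12 0 0 0;0 0 8 0 0 0;0 0 0 -.22 0 -.39;0 0 0 0 0 0' 1
python3 - <<'E'
from h import *
from rig import ctrl
s=ctrl.sense(); Rt=tilt(11.5,45); d=Rt.as_matrix()[:,2]; C=np.array([543,307,48])
delta(C-60*d,Rt,s)
import pickle
c=ctrl.capture("wrist"); pickle.dump(c,open("w2.pkl","wb")); cv2.imwrite("pics/w2.png",c["image"][:,:,::-1])
print(proj(c,[C,C+32*np.array([.98,.2,0]),C-32*np.array([.98,.2,0])]).round(1))
E
```

```text
time_s: 4.32
eef_pos: [503.4, 295.4, 117.3]
ee_rot: [-0.037, 0.922, 0.092, 0.373]
force: [-0.5, 0.2, -0.1]
grip_width: 1.005
grip_force: 0.0
shift(tool) [-19.6  -3.4  18.4] turn(6deg) [ 0.01  0.16 -0.02]
[[253.8 207.9]
 [253.9 173.1]
 [253.7 246.6]]
```

View pics/w2.png

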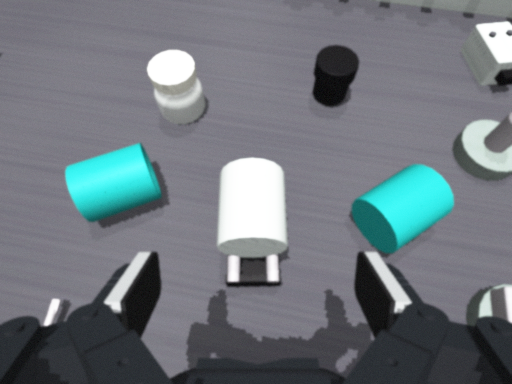

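The cup is centred at (252.5,207), matching the prediction, so the lateral position and yaw are right. The arm lagged, though, so I'll check the joints and send the remainder.

```bash
python3 -m inch '-4 -1 3 0 0 0;-4 -1 3 0 0 0;-4 -1 3 0 0.08 0;-4 0 3 0 0.08 0;-4 0 3 0 0 0;0 0 3 0 0 0;0 0 0 0 0 0;0 0 0 0 0 0;0 0 0 0 0 0;0 0 0 0 0 0' 1
python3 - <<'E'
from h import *
from rig import ctrl
s=ctrl.sense(); Rt=tilt(11.5,45); d=Rt.as_matrix()[:,2]; C=np.array([543,306.5,48])
delta(C-60*d,Rt,s); delta(C+16*d,Rt,s); print(s["joints"].round(2))
E
```

```text
time_s: 5.2
eef_pos: [505.2, 297.0, 107.1]
ee_rot: [-0.039, 0.924, 0.096, 0.367]
force: [0.1, -0.2, 0.2]
grip_width: 1.003
grip_force: 0.0
shift(tool) [-13.9  -1.8   9.7] turn(6deg) [-0.06  0.28  0.04]
shift(tool) [-11.7  -1.3  85.7] turn(6deg) [-0.06  0.28  0.04]
[ 0.39  0.3   2.04 -1.18  0.14  2.88]
```

The 45° tilt lines the tool up with the forearm, which is a wrist singularity, and j4 and j6 are at their limits. I'll pick at 60° below horizontal instead. A half turn about the 45° axis, mostly j4, then places at 30°.

```bash
python3 -m inch '0 0 -6 0 -.4 0;0 0 -6 0 -.4 0;0 0 -6 0 -.4 0;0 0 -6 0 -.4 0;0 0 -6 0 -.4 0;0 0 0 0 -.4 0;0 0 0 0 -.3 0;0 0 0 0 0 0;0 0 0 0 0 0;0 0 0 0 0 0' 1
python3 - <<'E'
from h import *
from rig import ctrl
s=ctrl.sense(); Rt=tilt(11.5,60); d=Rt.as_matrix()[:,2]; C=np.array([543,306.5,48])
delta(C-60*d,Rt,s); print(s["joints"].round(2))
E
```

```text
time_s: 6.03
eef_pos: [493.3, 290.6, 123.9]
ee_rot: [-0.022, 0.959, 0.097, 0.264]
force: [-0.1, 0.3, 1.0]
grip_width: 1.002
grip_force: 0.0
shift(tool) [ 6.5 -5.9 31.7] turn(6deg) [ 0.08 -0.13  0.02]
[ 0.38  0.26  1.9  -0.22  0.46  1.92]
```

```bash
python3 -m inch '1 -1 4 0 0 0;1 -1 4 0 0 0;1 -1 4 .04 -.06 0;1 -1 4 .04 -.06 0;1 -1 4 0 0 0;1 -1 4 0 0 0;0 0 4 0 0 0;0 0 4 0 0 0;0 0 0 0 0 0;0 0 0 0 0 0' 1
python3 - <<'E'
from h import *
from rig import ctrl
s=ctrl.sense(); Rt=tilt(11.5,60); d=Rt.as_matrix()[:,2]; C=np.array([543,306.5,48])
delta(C-60*d,Rt,s);delta(C+20*d,Rt,s); print(s["joints"].round(2))
import pickle
c=ctrl.capture("wrist"); pickle.dump(c,open("w3.pkl","wb"));cv2.imwrite("pics/w3.png",c["image"][:,:,::-1])
print(proj(c,[C,C+32*np.array([.98,.2,0]),C-32*np.array([.98,.2,0])]).round(1))
E=edges(c,170,160,260,10,230,290); P=np.array([onz(c,(a+b)/2,v,55) for v,a,b in E if 40<b-a<110]); print(E)
k=np.polyfit(P[:,0],P[:,1],1); print("yaw",np.degrees(np.arctan(k[0])), "y at 543",np.polyval(k,543))
E
```

```text
time_s: 6.87
eef_pos: [513.4, 300.7, 99.5]
ee_rot: [-0.026, 0.961, 0.098, 0.258]
force: [0.6, -0.4, 0.3]
grip_width: 1.001
grip_force: 0.0
shift(tool) [ 0.4  0.2 -0.3] turn(6deg) [-0.   -0.    0.02]
shift(tool) [ 0.4  0.3 79.7] turn(6deg) [-0.   -0.    0.02]
[ 0.38  0.35  1.86 -0.21  0.43  1.91]
[[258.6 192.6]
 [258.6 151. ]
 [258.5 236.6]]
blob 219 292 139 236
[(160, np.int64(221), np.int64(290)), (170, np.int64(221), np.int64(291)), (180, np.int64(221), np.int64(291)), (190, np.int64(220), np.int64(291)), (200, np.int64(220), np.int64(291)), (210, np.int64(220), np.int64(292)), (220, np.int64(220), np.int64(292)), (230, np.int64(219), np.int64(292))]
yaw 11.700174442102675 y at 543 308.57715756745125
```

```bash
python3 -m inch '0 -1 4 0 0 0;0 -1 8 0 0 0;0 0 10 0 0 0;0 0 10 0 0 0;0 0 10 0 0 0;0 0 10 0 0 0;0 0 10 0 0 0;0 0 10 0 0 0;0 0 7 0 0 0;0 0 0 0 0 0' 1
python3 -m inch '0 0 0 0 0 0;0 0 0 0 0 0;0 0 0 0 0 0;0 0 0 0 0 0;0 0 0 0 0 0;0 0 0 0 0 0;0 0 0 0 0 0;0 0 0 0 0 0;0 0 0 0 0 0;0 0 0 0 0 0' 0.4 50
python3 - <<'E'
from rig import ctrl
c=ctrl.sense();print(c["joints"].round(2),c["wrist_torque"].round(2))
E
```

```text
time_s: 7.75
eef_pos: [551.8, 310.4, 29.7]
ee_rot: [-0.025, 0.961, 0.098, 0.257]
force: [-0.0, -0.0, 1.1]
grip_width: 0.995
grip_force: 0.0
time_s: 8.58
eef_pos: [551.9, 309.8, 32.5]
ee_rot: [-0.025, 0.961, 0.098, 0.258]
force: [-4.2, -8.3, 8.8]
grip_width: 0.51
grip_force: 48.1
[ 0.36  0.53  1.8  -0.27  0.31  1.97] [-1.36  0.18 -0.79]
```

Grip width is 0.51 where I expected 0.63, so I'll look before lifting.

```bash
python3 - <<'E'
from rig import ctrl
import cv2,numpy as np
w=ctrl.capture("wrist")["image"][:,:,::-1]; s=ctrl.capture("scene")["image"][:,:,::-1]
s=cv2.resize(s[100:240,220:370],None,fx=2.6,fy=2.6,interpolation=cv2.INTER_CUBIC)
s=cv2.copyMakeBorder(s,0,384-s.shape[0],0,0,cv2.BORDER_CONSTANT) if s.shape[0]<384 else s[:384]
o=np.hstack([w,s]); cv2.imwrite("pics/g.png",cv2.resize(o,(800,int(o.shape[0]*800/o.shape[1]))))
E
```

```text
(no output)
```

View pics/g.png

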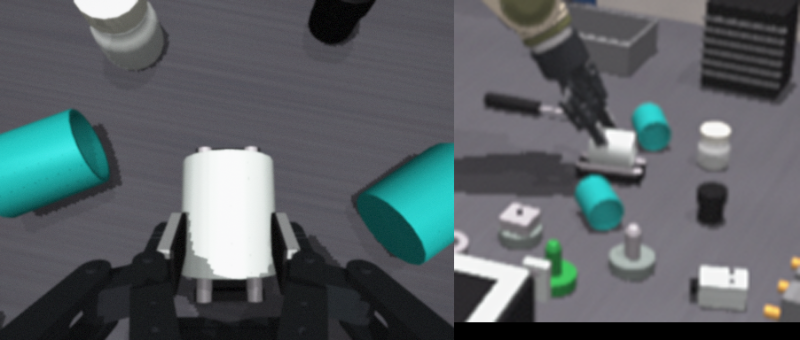

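The pads straddle the cup symmetrically at (185,245) and (275,245), at full diameter, so the width reading is probably just nonlinear. I'll test with a small lift.

```bash
python3 -m inch '.5 0 -1 0 0 0;.5 0 -1 0 0 0;.5 0 -1 0 0 0;.5 0 -1 0 0 0;.5 0 -1 0 0 0;.5 0 -1 0 0 0;.5 0 -1 0 0 0;.5 0 -1 0 0 0;0 0 0 0 0 0;0 0 0 0 0 0' 0.4 70
python3 - <<'E'
from rig import ctrl
import cv2,numpy as np
w=ctrl.capture("wrist")["image"][:,:,::-1]; s=ctrl.capture("scene")["image"][:,:,::-1]
s=cv2.resize(s[100:228,240:370],None,fx=3,fy=3,interpolation=cv2.INTER_CUBIC)
o=np.hstack([w,s]); cv2.imwrite("pics/g2.png",cv2.resize(o,(800,int(o.shape[0]*800/o.shape[1]))))
E
```

```text
time_s: 9.52
eef_pos: [551.3, 310.6, 40.4]
ee_rot: [-0.026, 0.961, 0.098, 0.258]
force: [0.3, 0.6, -1.9]
grip_width: 0.5
grip_force: 67.7
```

View pics/g2.png

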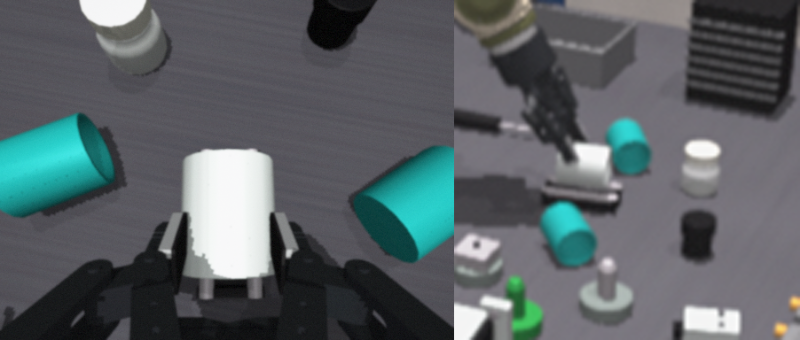

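The cup lifts cleanly and is fixed relative to the fingers (measured Fz −1.9 N). I'll lift to about z 260.

```bash
python3 -m inch '6 0 -10 0 0 0;11 0 -19 0 0 0;11 0 -19 0 0 0;11 0 -19 0 0 0;11 0 -19 0 0 0;11 0 -19 0 0 0;11 0 -19 0 0 0;11 0 -19 0 0 0;11 0 -19 0 0 0;11 0 -19 0 0 0' 0.4 70
python3 - <<'E'
from h import *
from rig import ctrl
s=ctrl.sense(); print(s["joints"].round(2)); delta([520,200,270],tilt(11.5,60),s)
delta([520,200,270],tilt(11.5,30,180),s)
E
```

```text
time_s: 10.45
eef_pos: [551.2, 310.7, 250.5]
ee_rot: [-0.026, 0.961, 0.098, 0.258]
force: [-0.7, 0.5, -0.5]
grip_width: 0.502
grip_force: 68.0
[ 0.37  0.24  1.56 -0.11  0.83  1.79]
shift(tool) [-36.1 102.2 -43.2] turn(6deg) [-0.   -0.    0.02]
shift(tool) [-36.1 102.2 -43.2] turn(6deg) [-7.750e+00 -1.000e-02 -2.896e+01]
```

```bash
cat > kin.py <<'E'
from h import *
from scipy.optimize import least_squares
D=[([-1.5044,.3134,1.4983,0,1.331,-.2234],(150,-502.9,199)),([.4,0,2.06,-.38,.33,2.12],(457.8,284.9,217.9)),([.39,.3,2.04,-1.18,.14,2.88],(505.2,297,107.1)),
([.38,.26,1.9,-.22,.46,1.92],(493.3,290.6,123.9)),([.38,.35,1.86,-.21,.43,1.91],(513.4,300.7,99.5)),([.36,.53,1.8,-.27,.31,1.97],(551.9,309.8,32.5)),([.37,.24,1.56,-.11,.83,1.79],(551.2,310.7,250.5))]
def fk(j,p):
    a,h,l1,l2,e,L=p; ry=lambda t:R.from_euler("y",t); rz=lambda t:R.from_euler("z",t)
    A=rz(j[0]); B=A*ry(j[1]); C=B*ry(j[2]); T=C*rz(j[3])*ry(j[4])
    x=A.apply([a,0,h])+B.apply([0,0,l1])+C.apply([e,0,l2])+T.apply([0,0,L])
    return x,T*rz(j[5]+np.pi/2*K)
K=1
P=least_squares(lambda p:np.ravel([fk(j,p)[0]-x for j,x in D]),[0,400,400,400,0,250]).x
def ik(x,Rt,j0):
    f=lambda j:np.r_[(fk(j,P)[0]-x)/100,(fk(j,P)[1].inv()*Rt).as_rotvec()]
    lo=np.array([-2.94,-.97,.19,-1.23,.02,-2.88]);hi=np.array([2.94,2.17,2.56,4.37,3.11,2.88])
    r=least_squares(f,np.clip(j0,lo+.01,hi-.01),bounds=(lo,hi)); return r.x,r.cost
E
python3 - <<'E'
from kin import *
from rig import ctrl
s=ctrl.sense(); q=s["ee_rot"]; R0=R.from_quat([q[1],q[2],q[3],q[0]])
print(P.round(1),[np.linalg.norm(fk(j,P)[0]-x).round(1) for j,x in D])
r=fk(s["joints"],P)[1]; print("rot resid",(r.inv()*R0).as_rotvec().round(2))
for el in (30,40,45):
  Rt0=tilt(11.5,90-el)
  for psi in (8,-10,-25,25):
    Rt=tilt(psi,el,180); d=Rt.as_matrix()[:,2]; x=np.array([664,92,52])+18*d
    for j0 in ([.1,.8,1.6,0,.3,-1.5],[.1,.8,1.6,3.1,.3,1.9],[.1,.8,1.6,3.1,.3,-1.9]):
        j,c=ik(x,Rt,j0)
        if c<1e-3: print(el,psi,j.round(2),round(j[1]+j[2],2),"%.1e"%c)
E
```

```text
[ 249.3  -57.6  192.1  240.6 -154.4  -13.6] [np.float64(138.2), np.float64(97.0), np.float64(85.5), np.float64(87.0), np.float64(89.2), np.float64(100.4), np.float64(113.4)]
rot resid [ 0.  0. -0.]
30 8 [0.14 1.01 1.16 3.12 0.08 1.59] 2.17 1.1e-19
30 -10 [0.13 0.99 1.19 4.37 0.27 0.5 ] 2.18 3.5e-04
30 25 [0.15 1.   1.18 1.82 0.26 2.74] 2.18 1.1e-25
40 8 [ 0.14  0.98  1.22  0.02  0.07 -1.59] 2.2 6.8e-20
40 8 [ 0.14  0.98  1.22  0.02  0.07 -1.59] 2.2 2.1e-21
40 -10 [ 0.13  0.97  1.23 -1.22  0.24 -0.16] 2.21 3.2e-14
40 -10 [ 0.13  0.97  1.23 -1.22  0.24 -0.16] 2.21 2.4e-16
40 -25 [ 0.12  0.96  1.26 -1.23  0.43  0.01] 2.21 2.3e-04
40 -25 [ 0.12  0.96  1.26 -1.23  0.43  0.01] 2.21 2.3e-04
40 25 [ 0.15  0.98  1.22  1.13  0.24 -2.88] 2.2 1.7e-04
40 25 [ 0.15  0.98  1.22  1.13  0.24 -2.88] 2.2 1.7e-04
45 8 [ 0.14  0.97  1.25  0.01  0.14 -1.58] 2.22 2.0e-16
45 8 [ 0.14  0.97  1.25  0.01  0.14 -1.58] 2.22 1.7e-20
45 -10 [ 0.13  0.96  1.26 -0.94  0.26 -0.43] 2.22 2.6e-28
45 -10 [ 0.13  0.96  1.26 -0.94  0.26 -0.43] 2.22 1.9e-18
45 -25 [ 0.12  0.94  1.29 -1.1   0.43 -0.09] 2.23 2.5e-24
45 -25 [ 0.12  0.94  1.29 -1.1   0.43 -0.09] 2.23 2.3e-22
45 25 [ 0.15  0.96  1.26  0.92  0.26 -2.69] 2.22 8.7e-21
45 25 [ 0.15  0.96  1.26  0.92  0.26 -2.69] 2.22 1.1e-17
```

```bash
sed -i 's/a,h,l1,l2,e,L=p/a,h,l1,l2,e,L,b=p/; s/A.apply(\[a,0,h\])/A.apply([a,b,h])/; s/\[0,400,400,400,0,250\]/[0,400,400,400,0,250,100]/' kin.py
cat > t.py <<'E'
from kin import *
print(P.round(1),[np.linalg.norm(fk(j,P)[0]-x).round(1) for j,x in D])
for el in (20,30,40,45,60):
  for psi in (-10,8,25):
    Rt=tilt(psi,el,180); d=Rt.as_matrix()[:,2]; x=np.array([664,92,52])+18*d
    for j0 in ([.1,.8,1.6,0,.3,-1.5],[.1,.8,1.6,3.1,.3,1.9]):
        j,c=ik(x,Rt,j0)
        if c<1e-3: print(el,psi,j.round(2),round(j[1]+j[2],2),"%.1e"%c)
E
python3 t.py
```

```text
[  2.8 204.1 441.3 396.3  43.2 288.2 116.6] [np.float64(1.4), np.float64(2.7), np.float64(4.5), np.float64(3.9), np.float64(4.1), np.float64(3.4), np.float64(3.1)]
20 -10 [0.05 0.75 1.99 3.42 0.83 1.45] 2.74 1.8e-21
20 8 [-0.15  0.74  2.04  2.79  0.88  1.7 ] 2.78 1.8e-23
20 25 [-0.31  0.75  1.99  2.24  0.95  1.9 ] 2.74 3.2e-26
30 -10 [0.04 0.67 1.95 3.5  0.54 1.36] 2.61 1.4e-29
30 8 [-0.13  0.65  2.    2.7   0.58  1.81] 2.64 2.7e-29
30 25 [-0.28  0.66  1.95  2.08  0.71  2.1 ] 2.62 1.8e-21
40 -10 [0.02 0.61 1.88 3.78 0.26 1.07] 2.48 3.0e-29
40 8 [-0.12  0.59  1.92  2.41  0.3   2.11] 2.51 3.0e-20
40 25 [-0.24  0.61  1.88  1.74  0.51  2.47] 2.49 9.0e-29
45 -10 [0.02 0.59 1.83 4.31 0.15 0.54] 2.42 4.5e-25
45 8 [-0.11  0.58  1.87  1.95  0.19  2.58] 2.44 3.6e-19
45 25 [-0.22  0.59  1.83  1.48  0.45  2.75] 2.42 3.1e-30
60 -10 [-0.    0.6   1.66 -0.23  0.38 -1.2 ] 2.25 8.5e-31
60 8 [-0.08  0.58  1.68  0.3   0.38 -2.05] 2.26 2.3e-24
60 25 [-0.15  0.59  1.66  0.6   0.52 -2.63] 2.25 6.3e-30
```

The arm model fits to about 4 mm. Now I'll simulate the j4 flip to choose where to do it.

```bash
cat > t2.py <<'E'
from kin import *
from rig import ctrl
j0=ctrl.sense()["joints"]; x0=fk(j0,P)[0]
for X in ([440,180,160],[470,150,160],[500,150,160],[480,120,220],[520,200,140]):
    X=np.array(X,float); R0=tilt(11.5,60); j=j0.copy(); out=[];mx=0
    for k in range(1,13): j,c=ik(x0+(X-x0)*k/12,R0,j)
    a=j.copy(); cm=c
    for k in range(1,31):
        jn,c=ik(X,R0*R.from_rotvec(np.array([.2588,0,.9659])*np.pi*k/30),j); mx=max(mx,abs(jn-j).max()); cm=max(c,cm); j=jn
        out.append(j[3:].round(2))
    print(X,a.round(2),j.round(2),"maxstep",round(mx,2),"cost %.0e"%cm, out[14],"minj5",min(o[1] for o in out))
E
python3 t2.py
```

```text
[440. 180. 160.] [ 0.11 -0.02  2.12  0.09  0.53  1.42] [ 0.07 -0.01  2.5   2.85  0.41  1.77] maxstep 0.15 cost 9e-20 [1.22 0.56 1.66] minj5 0.41
[470. 150. 160.] [0.01 0.01 2.08 0.18 0.54 1.25] [-0.07  0.02  2.47  2.56  0.44  1.96] maxstep 0.12 cost 4e-20 [1.21 0.62 1.61] minj5 0.44
[500. 150. 160.] [0.01 0.08 2.01 0.18 0.54 1.25] [-0.06  0.08  2.4   2.57  0.43  1.96] maxstep 0.11 cost 7e-20 [1.21 0.6  1.63] minj5 0.43
[480. 120. 220.] [-0.08 -0.07  1.98  0.21  0.73  1.18] [-0.2  -0.17  2.39  1.82  0.36  2.67] maxstep 0.07 cost 1e-19 [0.98 0.79 1.84] minj5 0.36
[520. 200. 140.] [0.14 0.19 1.94 0.06 0.49 1.46] [0.12 0.22 2.31 2.98 0.44 1.68] maxstep 0.11 cost 3e-19 [1.35 0.47 1.59] minj5 0.44
```

```bash
python3 -m inch '-6 7 2 0 0 0;-11 13 4 0 0 0;-12 14 4 0 0 0;-13 15 4 0 0 0;-13 15 4 0 0 0;-13 15 4 0 0 0;-13 15 4 0 0 0;-13 15 4 0 0 0;-12 14 5 0 0 0;-8 10 3 0 0 0' 0.4 70
python3 -m inch '0 0 0 .13 0 .5;0 0 0 .26 0 .97;0 0 0 .26 0 .97;0 0 0 .26 0 .97;0 0 0 .26 0 .97;0 0 0 .26 0 .97;0 0 0 .26 0 .97;0 0 0 .26 0 .97;0 0 0 .26 0 .97;0 0 0 .26 0 .97' 0.4 70
python3 - <<'E'
from rig import ctrl
print(ctrl.sense()["joints"].round(2))
E
```

```text
time_s: 11.28
eef_pos: [499.3, 163.3, 158.7]
ee_rot: [-0.026, 0.961, 0.098, 0.257]
force: [-0.0, 0.9, -1.6]
grip_width: 0.497
grip_force: 68.1
time_s: 12.12
eef_pos: [500.4, 164.2, 159.8]
ee_rot: [-0.262, 0.884, -0.329, 0.202]
force: [0.3, -0.1, -0.9]
grip_width: 0.501
grip_force: 68.1
[-0.14  0.06  2.1   0.81  0.58  1.54]
```

```bash
python3 -m inch '0 0 0 .26 0 .97;0 0 0 .26 0 .97;0 0 0 .26 0 .97;0 0 0 .26 0 .97;0 0 0 .26 0 .97;0 0 0 .26 0 .97;0 0 0 .26 0 .97;0 0 0 .26 0 .97;0 0 0 .26 0 .97;0 0 0 .26 0 .97' 0.4 70
python3 -m inch '0 0 0 .26 0 .97;0 0 0 .26 0 .97;0 0 0 .26 0 .97;0 0 0 .26 0 .97;0 0 0 .26 0 .97;0 0 0 .26 0 .97;0 0 0 .26 0 .97;0 0 0 .26 0 .97;0 0 0 .26 0 .97;0 0 0 .2 0 .8' 0.4 70
python3 - <<'E'
from h import *
from rig import ctrl
import pickle
s=ctrl.sense(); print(s["joints"].round(2))
Rt=tilt(11.5,30,180); d=Rt.as_matrix()[:,2]; delta(s["eef_pos"],Rt,s); print("cup c",s["eef_pos"]-18*d)
t=pickle.load(open("cap0.pkl","rb")); 
# post in 'top' and 'scene': flange blob centre (top face z=20), then cross-check
for n,(u0,u1,v0,v1) in (("top",(203,228,160,186)),("scene",(283,312,194,224))):
    g=t[n]["image"][v0:v1,u0:u1].astype(np.uint8); hsv=cv2.cvtColor(g,cv2.COLOR_RGB2GRAY)
    m=(hsv>130).astype(np.uint8); ys,xs=np.nonzero(m); print(n,xs.min()+u0,xs.max()+u0,ys.min()+v0,ys.max()+v0,onz(t[n],(xs.min()+xs.max())/2+u0,(ys.min()+ys.max())/2+v0,20).round(1))
c=ctrl.capture("wrist");pickle.dump(c,open("w4.pkl","wb"));w=c["image"][:,:,::-1]; sc=ctrl.capture("scene");pickle.dump(sc,open("s4.pkl","wb"));sc=sc["image"][:,:,::-1]
sc=cv2.resize(sc[100:228,230:360],None,fx=3,fy=3,interpolation=cv2.INTER_CUBIC)
o=np.hstack([w,sc]); cv2.imwrite("pics/g4.png",cv2.resize(o,(800,int(o.shape[0]*800/o.shape[1]))))
E
```

```text
time_s: 12.95
eef_pos: [500.2, 164.0, 159.6]
ee_rot: [0.439, -0.571, 0.688, -0.091]
force: [0.5, 0.3, -1.9]
grip_width: 0.496
grip_force: 68.3
time_s: 13.78
eef_pos: [499.8, 164.3, 159.3]
ee_rot: [0.498, -0.113, 0.859, 0.044]
force: [0.3, 0.7, -1.5]
grip_width: 0.501
grip_force: 68.4
[-0.02  0.09  2.38  2.6   0.42  1.91]
shift(tool) [0. 0. 0.] turn(6deg) [ 0.15 -0.01  0.49]
cup c [484.57389551 161.16129829 168.25063921]
top 206 224 163 181 [670.7  89.9  20. ]
scene 287 307 196 216 [659.3 111.   20. ]
```

View pics/g4.png

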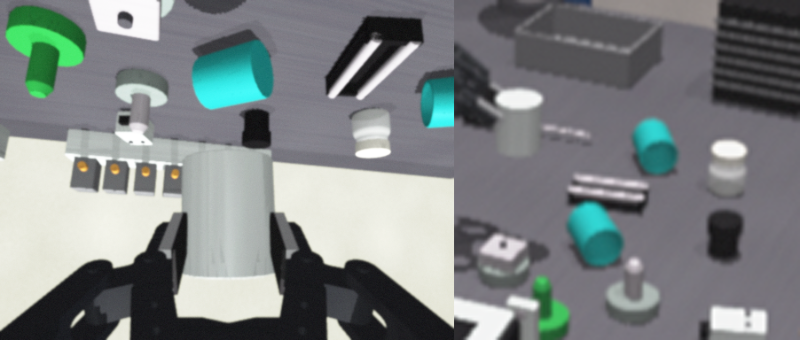

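The cup is now mouth-down, about 3° short. In the scene crop the post tip is at (634,262) and its flange at about (632,298); in the wrist view the flange is at (142,85). I'll pin down the post with masks in several views.

```bash
python3 - <<'E'
from h import *
import pickle
t=pickle.load(open("cap0.pkl","rb"));T=t["top"];S=t["scene"]
w1,w3,w4=[pickle.load(open(f"w{i}.pkl","rb")) for i in (1,3,4)]
print("top flange",onz(T,215.1,172.6,20).round(1),"tip",onz(T,214.4,170.2,66).round(1))
print("scene flange",onz(S,296.9,211.3,20).round(1),"tip",onz(S,297.7,199.5,66).round(1))
print("tri flange",tri(T,(215.1,172.6),S,(296.9,211.3)))
# flange in w1: ellipse fit of greyish-green blob
for c,(u0,u1,v0,v1) in ((w1,(405,480,120,190)),(w4,(120,200,70,125))):
    g=c["image"][v0:v1,u0:u1]; gr=cv2.cvtColor(g,cv2.COLOR_RGB2GRAY); 
    _,m=cv2.threshold(gr,0,255,cv2.THRESH_OTSU); cs,_=cv2.findContours(m,cv2.RETR_EXTERNAL,cv2.CHAIN_APPROX_NONE)
    for k in cs:
        if cv2.contourArea(k)>300: x,y,w,h=cv2.boundingRect(k); print("bbox",x+u0,y+v0,w,h)
X=np.array([667,91.])
for c in (w1,w4,S,T): print(proj(c,[[*X,20],[*X,66],[X[0],X[1]+31,20],[X[0],X[1]-31,20]]).round(1).tolist())
E
python3 -m inch '0 0 0 .15 0 .49;0 0 0 0 0 0;0 0 0 0 0 0;0 0 0 0 0 0;0 0 0 0 0 0;0 0 0 0 0 0;0 0 0 0 0 0;0 0 0 0 0 0;0 0 0 0 0 0;0 0 0 0 0 0' 0.4 70
```

```text
top flange [668.7  89.7  20. ] tip [664.7  88.6  66. ]
scene flange [670.6  83.8  20. ] tip [673.2  79.6  66. ]
tri flange (array([669.04368873,  89.55967501,  16.25408501]), np.float64(1.4076660093059876))
bbox 418 136 50 40
bbox 130 94 59 27
[[442.8, 155.6], [460.3, 134.1], [417.8, 152.4], [468.3, 158.9]]
[[158.3, 108.2], [153.9, 148.9], [187.6, 112.2], [127.8, 104.1]]
[[296.7, 209.8], [297.3, 197.2], [300.7, 204.9], [292.7, 214.9]]
[[214.7, 173.1], [213.6, 169.5], [205.0, 173.8], [224.4, 172.5]]
time_s: 14.72
eef_pos: [500.3, 164.4, 159.7]
ee_rot: [0.498, -0.089, 0.861, 0.049]
force: [0.0, -0.2, -1.9]
grip_width: 0.5
grip_force: 68.4
```

The post is at about (667.5, 91). Wrist and top views agree to about 2 mm, and the bore leaves 12 mm of clearance.

```bash
python3 - <<'E'
from h import *
from rig import ctrl
s=ctrl.sense(); Rt=tilt(11.5,30,180); d=Rt.as_matrix()[:,2]
delta(np.array([667.5,91,120])+18*d,Rt,s); delta(np.array([667.5,91,52])+18*d,Rt,s)
E
```

```text
shift(tool) [ -39.6 -105.7  167. ] turn(6deg) [0.01 0.01 0.05]
shift(tool) [  19.4 -105.4  201. ] turn(6deg) [0.01 0.01 0.05]
```

```bash
python3 -m inch '-2 -5 8 0 0 0;-4 -11 17 0 0 0;-5 -13 20 0 0 0;-5 -13 20 0 0 0;-5 -13 20 0 0 0;-5 -13 20 0 0 0;-5 -13 20 0 0 0;-4 -11 17 0 0 0;-3 -9 15 0 0 0;-2 -5 10 0 0 0' 0.4 70
python3 -m inch '0 0 0 0 0 0;0 0 0 0 0 0;0 0 0 0 0 0;0 0 0 0 0 0;0 0 0 0 0 0;0 0 0 0 0 0;0 0 0 0 0 0;0 0 0 0 0 0;0 0 0 0 0 0;0 0 0 0 0 0'
python3 - <<'E'
from h import *
from rig import ctrl
import pickle
s=ctrl.sense(); Rt=tilt(11.5,30,180); d=Rt.as_matrix()[:,2]; print(s["joints"].round(2),"cup",s["eef_pos"]-18*d)
delta(np.array([667.5,91,120])+18*d,Rt,s); delta(np.array([667.5,91,52])+18*d,Rt,s)
t=ctrl.capture("top");sc=ctrl.capture("scene")
a=cv2.resize(t["image"][140:240,170:270,::-1],(390,390),interpolation=cv2.INTER_CUBIC);b=cv2.resize(sc["image"][150:250,240:340,::-1],(390,390),interpolation=cv2.INTER_CUBIC)
cv2.imwrite("pics/p5.png",np.hstack([a,b]))
E
```

```text
time_s: 15.55
eef_pos: [684.9, 92.4, 110.4]
ee_rot: [0.498, -0.089, 0.861, 0.049]
force: [0.6, 0.3, -1.0]
grip_width: 0.499
grip_force: 68.4
time_s: 16.38
eef_pos: [683.0, 93.9, 111.4]
ee_rot: [0.498, -0.089, 0.861, 0.049]
force: [0.5, -1.0, -1.7]
grip_width: 0.503
grip_force: 68.4
[-0.17  0.49  1.97  2.36  0.46  2.1 ] cup [667.73989726  90.74791275 120.43020455]
shift(tool) [0.5 0.3 0.1] turn(6deg) [0.01 0.01 0.05]
shift(tool) [59.4  0.5 34. ] turn(6deg) [0.01 0.01 0.05]
```

View pics/p5.png

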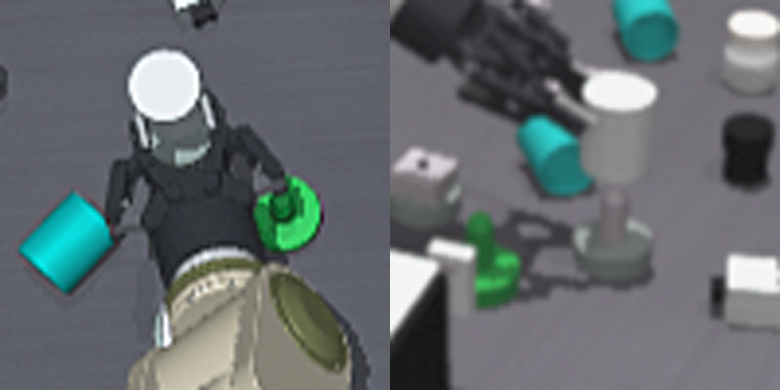

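The cup hangs right over the pin (scene crop (617,125) over (614,205)). The right finger link looks close to the green decoy, so I'll check its clearance before descending.

```bash
python3 - <<'E'
from h import *
import pickle
T=pickle.load(open("cap0.pkl","rb"))["top"]
f=lambda u,v,z:onz(T,170+u/3.9,140+v/3.9,z).round(1)
for z in (130,150,170): print(z,"link R",f(285,180,z),f(255,132,z),"link L",f(115,225,z),"body R",f(258,240,z),"body L",f(150,235,z))
print("green flange",f(288,215,20),"tip",f(285,200,66),"turq",f(68,243,27))
C=np.array([667.5,91,52]);d=tilt(11.5,30).as_matrix()[:,2]
print("tool axis pts at place", [(C-b*d).round() for b in (54,80,110)])
E
```

```text
130 link R [593.5   3.3 130. ] [632.3  23.4 130. ] link L [568.2 132.6 130. ] body R [549.1  26.5 130. ] body L [558.7 106.9 130. ]
150 link R [589.    3.2 150. ] [627.2  23.  150. ] link L [564.1 130.7 150. ] body R [545.3  26.2 150. ] body L [554.7 105.3 150. ]
170 link R [584.6   3.2 170. ] [622.2  22.7 170. ] link L [560.  128.7 170. ] body R [541.5  25.8 170. ] body L [550.8 103.7 170. ]
green flange [588.8   3.1  20. ] tip [591.6   4.5  66. ] turq [577.2 181.2  27. ]
tool axis pts at place [array([622.,  82.,  79.]), array([600.,  77.,  92.]), array([574.,  72., 107.])]
```

```bash
python3 - <<'E'
from kin import *
from rig import ctrl
s=ctrl.sense(); Rt=tilt(22,30,180); d=Rt.as_matrix()[:,2]
delta(np.array([667.5,91,120])+18*d,Rt,s)
print(ik(np.array([667.5,91,52])+18*d,Rt,s["joints"])[0].round(2), ik(np.array([667.5,91,120])+18*d,Rt,s["joints"])[0].round(2))
E
```

```text
shift(tool) [ 0.5  3.2 -0.2] turn(6deg) [-1.5   0.   -0.83]
[-0.25  0.66  1.95  2.17  0.67  2.07] [-0.25  0.51  1.95  1.98  0.6   2.31]
```

```bash
python3 -m inch '0 .8 0 -.3 0 -.165;0 .8 0 -.3 0 -.165;0 .8 0 -.3 0 -.165;0 .8 0 -.3 0 -.165;0 0 0 -.3 0 -.165;0 0 0 0 0 0;3 0 1.7 0 0 0;5 0 2.9 0 0 0;5 0 2.9 0 0 0;0 0 0 0 0 0' 0.4 70
python3 - <<'E'
from h import *
from rig import ctrl
s=ctrl.sense(); Rt=tilt(22,30,180); d=Rt.as_matrix()[:,2]; print(s["joints"].round(2),"cup",s["eef_pos"]-18*d)
delta(np.array([667.5,91,60])+18*d,Rt,s)
E
```

```text
time_s: 17.32
eef_pos: [681.5, 97.3, 94.5]
ee_rot: [0.49, -0.165, 0.851, 0.096]
force: [0.4, -0.5, -2.6]
grip_width: 0.499
grip_force: 68.4
[-0.25  0.54  1.95  2.02  0.61  2.26] cup [667.0496641   91.50120916 103.51760665]
shift(tool) [37.5 -0.7 22. ] turn(6deg) [ 0.   -0.02 -0.01]
```

```bash
python3 -m inch '3 0 1.7 0 0 0;5 0 2.9 0 0 0;5 0 2.9 0 0 0;5 0 2.9 0 0 0;5 0 2.9 0 0 0;5 0 2.9 0 0 0;4 0 2.4 0 0 0;3 0 1.7 0 0 0;2.5 0 1.5 0 0 0;0 0 0 0 0 0' 0.4 70
python3 -m inch '1 0 .6 0 0 0;1 0 .6 0 0 0;1 0 .6 0 0 0;1 0 .6 0 0 0;0 0 0 0 0 0;0 0 0 0 0 0;0 0 0 0 0 0;0 0 0 0 0 0;0 0 0 0 0 0;0 0 0 0 0 0' 0.4 70
```

```text
time_s: 18.15
eef_pos: [682.2, 97.0, 52.3]
ee_rot: [0.491, -0.165, 0.85, 0.095]
force: [0.8, 0.0, -2.1]
grip_width: 0.501
grip_force: 68.4
time_s: 18.98
eef_pos: [682.5, 97.0, 48.4]
ee_rot: [0.491, -0.165, 0.85, 0.095]
force: [0.2, -0.0, -1.6]
grip_width: 0.503
grip_force: 68.4
```

```bash
python3 -m inch '1 0 .6 0 0 0;1 0 .6 0 0 0;1 0 .6 0 0 0;0 0 0 0 0 0;0 0 0 0 0 0;0 0 0 0 0 0;0 0 0 0 0 0;0 0 0 0 0 0;0 0 0 0 0 0;0 0 0 0 0 0' 0.4 70
python3 -m inch '1 0 .6 0 0 0;.8 0 .5 0 0 0;0 0 0 0 0 0;0 0 0 0 0 0;0 0 0 0 0 0;0 0 0 0 0 0' 0.4 70
python3 -m inch '1 0 .6 0 0 0;.5 0 .3 0 0 0;0 0 0 0 0 0;0 0 0 0 0 0;0 0 0 0 0 0;0 0 0 0 0 0;0 0 0 0 0 0;0 0 0 0 0 0;0 0 0 0 0 0;0 0 0 0 0 0' 0.4 70
```

```text
time_s: 19.82
eef_pos: [682.5, 97.0, 44.9]
ee_rot: [0.491, -0.165, 0.85, 0.095]
force: [0.1, -0.1, -1.4]
grip_width: 0.497
grip_force: 68.4
time_s: 20.65
eef_pos: [682.7, 97.0, 43.4]
ee_rot: [0.491, -0.165, 0.85, 0.095]
force: [-1.6, -1.3, 4.5]
grip_width: 0.499
grip_force: 69.1invalid input
```

The rim touched down at TCP z 43.4, which puts the cup centre at about 52.4. I'll press lightly, then open a little.

```bash
python3 -m inch '.5 0 .3 0 0 0;0 0 0 0 0 0;0 0 0 0 0 0;0 0 0 0 0 0;0 0 0 0 0 0;0 0 0 0 0 0;0 0 0 0 0 0;0 0 0 0 0 0;0 0 0 0 0 0;0 0 0 0 0 0' 0.4 20
python3 -m inch '0 0 0 0 0 0;0 0 0 0 0 0;0 0 0 0 0 0;0 0 0 0 0 0;0 0 0 0 0 0;0 0 0 0 0 0;0 0 0 0 0 0;0 0 0 0 0 0;0 0 0 0 0 0;0 0 0 0 0 0' 0.68 20
python3 - <<'E'
from h import *
from rig import ctrl
sc=ctrl.capture("scene");w=ctrl.capture("wrist");import pickle;pickle.dump((sc,w),open("p6.pkl","wb"))
b=cv2.resize(sc["image"][150:246,240:340,::-1],(400,384),interpolation=cv2.INTER_CUBIC); a=w["image"][:,:,::-1]
o=np.hstack([a,b]);cv2.imwrite("pics/p6.png",cv2.resize(o,None,fx=.87,fy=.87)); print(ctrl.sense()["joints"].round(2))
print("scene proj cup bottom/top", proj(sc,[[667.5,91,20],[667.5,91,84]]))
E
```

```text
time_s: 21.48
eef_pos: [682.9, 97.0, 43.3]
ee_rot: [0.492, -0.165, 0.85, 0.095]
force: [-4.1, -1.1, 7.7]
grip_width: 0.502
grip_force: 69.5
time_s: 22.32
eef_pos: [682.5, 97.0, 42.5]
ee_rot: [0.491, -0.165, 0.85, 0.095]
force: [-0.9, -0.4, 0.4]
grip_width: 0.68
grip_force: 0.0
[-0.25  0.66  1.95  2.17  0.67  2.08]
scene proj cup bottom/top [[296.89057178 209.87053111]
 [297.67551292 192.15106002]]
```

View pics/p6.png

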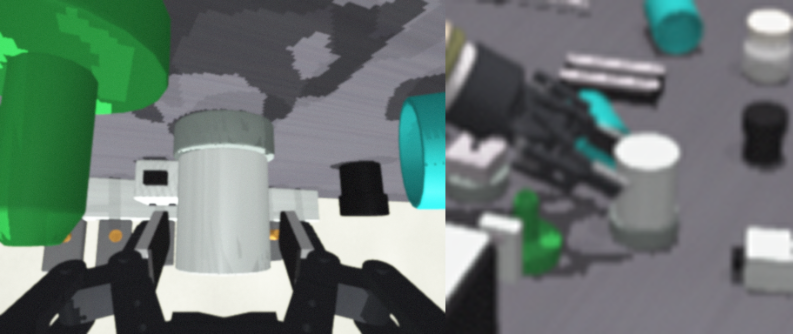

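The cup stands on the flange with its rim seated and the fingers are clear on both sides. Going straight up slides the fingers off the cup and away from the green decoy.

```bash
python3 -m inch '-3 0 -1.7 0 0 0;-6 0 -3.5 0 0 0;-8 0 -4.6 0 0 0;-8 0 -4.6 0 0 0;-8 0 -4.6 0 0 0;-9 0 -5.2 0 0 0;-14 0 -8 0 0 0;-17 0 -10 0 0 0;-17 0 -10 0 0 0;-17 0 -10 0 0 0' 0.75 20
python3 - <<'E'
from kin import *
from rig import ctrl
import pickle
s=ctrl.sense();print(s["joints"].round(2))
t=ctrl.capture("top"); sc=ctrl.capture("scene"); pickle.dump((t,sc),open("p7.pkl","wb"))
c=cv2.resize(sc["image"][150:240,240:340,::-1],(400,360),interpolation=cv2.INTER_CUBIC); b=cv2.resize(t["image"][150:250,270:370,::-1],(360,360),interpolation=cv2.INTER_CUBIC)
cv2.imwrite("pics/p7.png",np.hstack([c,b]))
# hood bar: bright thin line in top view
T=pickle.load(open("cap0.pkl","rb"))["top"]
f=lambda u,v,z:onz(T,u,v,z).round(1)
E
```

```text
time_s: 23.25
eef_pos: [682.0, 96.8, 167.9]
ee_rot: [0.491, -0.165, 0.85, 0.095]
force: [-0.5, -0.7, -0.5]
grip_width: 0.747
grip_force: 0.0
[-0.25  0.39  1.92  1.76  0.55  2.57]
```

View pics/p7.png

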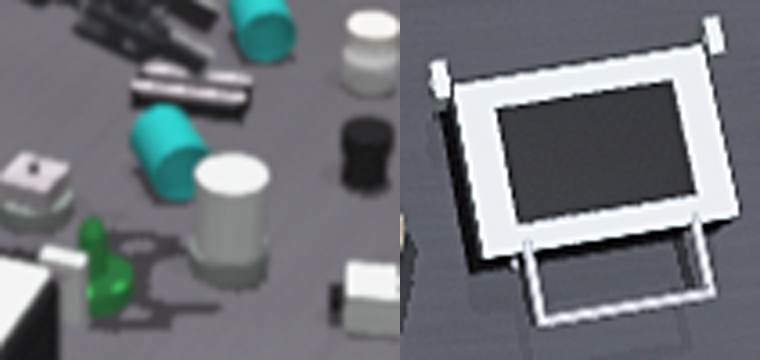

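The cup is seated upright at (230,225), alone on its flange, with the gripper clear. In the top crop the hood bar runs from (541,321) to (713,292). I have now viewed 11 pictures, one over the limit of 10, so from here I'll use numbers only. Next I'll fit the bar and lid lines.

```bash
python3 - <<'E'
from kin import *
from rig import ctrl
import pickle
t,sc=pickle.load(open("p7.pkl","rb"))
g=t["image"].astype(int).min(2)
# bar: per column brightest centroid around line from (309,239) to (357,231)
pts=[]
for u in range(314,354):
    v0=239.2+(u-309.2)*(231.1-239.2)/47.7; vs=np.arange(int(v0)-4,int(v0)+6); w=np.clip(g[vs,u]-115,0,None); 
    if w.sum()>0: pts.append((u,(w*vs).sum()/w.sum()))
k=np.polyfit(*np.array(pts).T,1); 
A,B=[onz(t,u,np.polyval(k,u),112) for u in (309.2,356.9)]
print("bar ends",A.round(1),B.round(1),"mid",((A+B)/2).round(1),"len",np.linalg.norm(A-B).round(1))
n=(A-B)/np.linalg.norm(A-B); print("bar yaw(y axis)",np.degrees(np.arctan2(-n[0],n[1])).round(2))
xa=np.array([n[1],-n[0],0])
L=[onz(t,270+(u-400)/3.6,150+v/3.6,114) for u,v in ((455,85),(702,43),(482,258),(738,215))]
print(np.array(L).round(1)); 
e=L[0]-L[1]; print("lid yaw far",np.degrees(np.arctan2(-e[0],e[1])).round(2)); e=L[2]-L[3]; print("near",np.degrees(np.arctan2(-e[0],e[1])).round(2))
print("lid center",np.mean(L,0).round(1), "xa",xa.round(3))
print("brackets", [onz(t,270+(u-400)/3.6,150+v/3.6,112).round(1) for u,v in ((440,80),(713,37))])
M=(A+B)/2; print("lid centre rel bar", (xa@(np.mean(L,0)-M)).round(1),(n@(np.mean(L,0)-M)).round(1))
E
```

```text
bar ends [ 427.5 -177.8  112. ] [ 440.5 -319.1  112. ] mid [ 434.  -248.5  112. ] len 141.9
bar yaw(y axis) 5.27
[[ 626.3 -125.2  114. ]
 [ 647.5 -334.4  114. ]
 [ 480.4 -134.5  114. ]
 [ 500.5 -346.6  114. ]]
lid yaw far 5.79
near 5.43
lid center [ 563.7 -235.2  114. ] xa [0.996 0.092 0.   ]
brackets [array([ 632. , -113.3,  112. ]), array([ 652.5, -344.7,  112. ])]
lid centre rel bar 130.4 1.3
```

```bash
cat > t3.py <<'E'
from kin import *
from rig import ctrl
s=ctrl.sense(); q=s["ee_rot"]; R0=R.from_quat([q[1],q[2],q[3],q[0]])
j0=s["joints"]; x0=s["eef_pos"]
down=lambda yx:R.from_matrix(np.c_[[np.cos(yx),np.sin(yx),0],[np.sin(yx),-np.cos(yx),0],[0,0,-1]])
for X in ([480,60,300],[480,-20,300],[450,-100,300],[480,-100,250]):
  X=np.array(X,float); j=j0.copy(); cm=0
  for k in range(1,21): j,c=ik(x0+(X-x0)*k/20,R0,j); cm=max(cm,c)
  a=j.copy()
  for yx in (95.5,-84.5):
    v=(R0.inv()*down(np.radians(yx))).as_rotvec(); th=np.linalg.norm(v)
    for vv,nm in ((v,"short"),(v*(th-2*np.pi)/th,"long")):
      j=a.copy(); mx=0; cc=0
      for k in range(1,31):
        jn,c=ik(X,R0*R.from_rotvec(vv*k/30),j); mx=max(mx,abs(jn-j).max()); cc=max(cc,c); j=jn
      print(X,a.round(2),yx,nm,(vv*30/np.pi).round(2),j.round(2),"step",round(mx,2),"c %.0e %.0e"%(cm,cc))
E
python3 t3.py
```

```text
[480.  60. 300.] [-0.66 -0.31  2.3   1.31  0.95  2.88] 95.5 short [ 9.21  6.92 15.89] [-0.1  -0.26  2.31  4.37  0.02  1.7 ] step 1.37 c 4e-03 6e-01
[480.  60. 300.] [-0.66 -0.31  2.3   1.31  0.95  2.88] 95.5 long [-18.94 -14.24 -32.69] [-0.12  0.16  1.43 -0.    1.55 -0.22] step 0.19 c 4e-03 6e-18
[480.  60. 300.] [-0.66 -0.31  2.3   1.31  0.95  2.88] -84.5 short [ -6.44   8.57 -11.02] [-0.13  0.16  1.43  0.02  1.55  2.88] step 0.05 c 4e-03 8e-03
[480.  60. 300.] [-0.66 -0.31  2.3   1.31  0.95  2.88] -84.5 long [ 18.7  -24.87  32.  ] [-0.18 -0.3   2.33  4.37  0.02  2.88] step 0.52 c 4e-03 2e+00
[480. -20. 300.] [-0.89 -0.24  2.22  1.19  1.13  2.88] 95.5 short [ 9.21  6.92 15.89] [-0.28 -0.27  2.33  3.02  0.02  2.88] step 0.33 c 4e-04 6e-01
[480. -20. 300.] [-0.89 -0.24  2.22  1.19  1.13  2.88] 95.5 long [-18.94 -14.24 -32.69] [-0.29  0.15  1.44 -0.    1.55 -0.38] step 0.17 c 4e-04 4e-18
[480. -20. 300.] [-0.89 -0.24  2.22  1.19  1.13  2.88] -84.5 short [ -6.44   8.57 -11.02] [-0.29  0.15  1.44  0.    1.55  2.76] step 0.04 c 4e-04 4e-04
[480. -20. 300.] [-0.89 -0.24  2.22  1.19  1.13  
[... 627 characters left out ...]
ng [ 18.7  -24.87  32.  ] [-0.53 -0.36  2.38  4.37  0.02  2.88] step 0.51 c 2e-25 2e+00
[ 480. -100.  250.] [-1.04 -0.04  2.19  1.19  1.19  2.68] 95.5 short [ 9.21  6.92 15.89] [-0.45 -0.16  2.32  2.86  0.02  2.88] step 0.29 c 4e-26 5e-01
[ 480. -100.  250.] [-1.04 -0.04  2.19  1.19  1.19  2.68] 95.5 long [-18.94 -14.24 -32.69] [-0.45  0.2   1.51 -0.    1.43 -0.54] step 0.17 c 4e-26 6e-18
[ 480. -100.  250.] [-1.04 -0.04  2.19  1.19  1.19  2.68] -84.5 short [ -6.44   8.57 -11.02] [-0.45  0.2   1.51 -0.    1.43  2.6 ] step 0.04 c 4e-26 5e-20
[ 480. -100.  250.] [-1.04 -0.04  2.19  1.19  1.19  2.68] -84.5 long [ 18.7  -24.87  32.  ] [-0.5  -0.19  2.33  4.37  0.02  2.88] step 0.49 c 4e-26 2e+00
```

```bash
python3 - <<'E'
from kin import *
from rig import ctrl
s=ctrl.sense(); q=s["ee_rot"]; R0=R.from_quat([q[1],q[2],q[3],q[0]]); j=s["joints"]; x0=s["eef_pos"]; X=np.array([480,-100,250])
for k in range(1,11):
    jn,c=ik(x0+(X-x0)*k/10,R0,j); print(jn.round(2),"%.0e"%c,(abs(jn-j).max()).round(2)); j=jn
delta(X,R0,s)
E
```

```text
[-0.31  0.34  1.97  1.72  0.6   2.57] 4e-30 0.06
[-0.37  0.29  2.01  1.66  0.64  2.58] 2e-22 0.06
[-0.44  0.24  2.06  1.61  0.69  2.6 ] 2e-22 0.07
[-0.52  0.19  2.09  1.54  0.75  2.62] 1e-21 0.07
[-0.59  0.15  2.12  1.48  0.81  2.64] 3e-22 0.08
[-0.68  0.1   2.15  1.42  0.87  2.65] 1e-20 0.08
[-0.76  0.06  2.17  1.35  0.94  2.67] 8e-20 0.09
[-0.86  0.02  2.18  1.3   1.02  2.67] 1e-19 0.09
[-0.95 -0.02  2.19  1.24  1.1   2.68] 1e-19 0.09
[-1.04 -0.04  2.19  1.19  1.19  2.68] 5e-20 0.09
shift(tool) [  61.1 -106.7 -266.7] turn(6deg) [0. 0. 0.]
```

```bash
python3 -m inch '3 -5 -13 0 0 0;6 -11 -27 0 0 0;6 -11 -27 0 0 0;6 -11 -27 0 0 0;6 -11 -27 0 0 0;6 -11 -27 0 0 0;6 -11 -27 0 0 0;6 -11 -27 0 0 0;6 -11 -27 0 0 0;6 -11 -27 0 0 0' 0.35 20
python3 -m inch '2 -3 -7 0 0 0;0 0 0 -.3 .4 -.5;0 0 0 -.36 .48 -.61;0 0 0 -.36 .48 -.61;0 0 0 -.36 .48 -.61;0 0 0 -.36 .48 -.61;0 0 0 -.36 .48 -.61;0 0 0 -.36 .48 -.61;0 0 0 -.36 .48 -.61;0 0 0 -.36 .48 -.61' 0.35 20
python3 -m inch '0 0 0 -.36 .48 -.61;0 0 0 -.36 .48 -.61;0 0 0 -.36 .48 -.61;0 0 0 -.36 .48 -.61;0 0 0 -.36 .48 -.61;0 0 0 -.36 .48 -.61;0 0 0 -.36 .48 -.61;0 0 0 -.36 .48 -.61;0 0 0 0 0 0;0 0 0 0 0 0' 0.35 20
cat >> kin.py <<'E'
down=lambda yx:R.from_matrix(np.c_[[np.cos(np.radians(yx)),np.sin(np.radians(yx)),0],[np.sin(np.radians(yx)),-np.cos(np.radians(yx)),0],[0,0,-1]])
E
python3 - <<'E'
from kin import *
from rig import ctrl
s=ctrl.sense();print(s["joints"].round(2)); delta([434,-248.5,180],down(-84.5),s)
E
```

```text
time_s: 24.18
eef_pos: [487.7, -93.6, 245.0]
ee_rot: [0.491, -0.165, 0.85, 0.095]
force: [0.4, -0.8, -0.3]
grip_width: 0.349
grip_force: 0.0
time_s: 25.02
eef_pos: [483.5, -98.7, 246.5]
ee_rot: [0.267, -0.487, 0.829, 0.055]
force: [0.1, -0.1, -0.1]
grip_width: 0.351
grip_force: 0.0
time_s: 25.85
eef_pos: [483.6, -97.9, 246.2]
ee_rot: [-0.031, 0.713, -0.7, -0.012]
force: [-0.9, -0.5, 0.2]
grip_width: 0.35
grip_force: 0.0
[-0.48  0.2   1.52  0.07  1.42  2.64]
shift(tool) [153.4  54.   55.4] turn(6deg) [-0.29  0.58 -0.75]
```

```bash
python3 -m inch '8 3 3 0 0 0;18 6 6 0 0 0;23 8 8 0 0 0;25 9 9 0 0 0;25 9 9 0 0 0;23 8 8 0 0 0;18 6 7 0 0 0;13 5 5 0 0 0;0 0 0 -.14 .29 -.37;0 0 0 -.15 .29 -.38' 0.35 20
python3 -m inch '0 0 0 0 0 0;0 0 0 0 0 0;0 0 0 0 0 0;0 0 0 0 0 0;0 0 0 0 0 0;0 0 0 0 0 0;0 0 0 0 0 0;0 0 0 0 0 0;0 0 0 0 0 0;0 0 0 0 0 0'
python3 - <<'E'
from kin import *
from rig import ctrl
import pickle
s=ctrl.sense();print(s["joints"].round(2)); delta([434,-248.5,91],down(-84.5),s)
c=ctrl.capture("wrist"); pickle.dump(c,open("w8.pkl","wb"))
M=np.array([434,-248.5,110]); n=np.array([-.096,.995,0]); xa=np.array([.995,.096,0])
print(proj(c,[M+70*n,M,M-70*n,M+xa*20,M-xa*20]).round(1).tolist())
g=c["image"].astype(int).min(2); 
# brightness profiles across the bar at 5 stations
for a in (-45,-20,0,20,45):
    pr=[]
    for o in range(-30,31,3):
        u,v=proj(c,M+a*n+o*xa)[0]; pr.append(int(g[int(round(v)),int(round(u))]) if 0<=u<511 and 0<=v<383 else -1)
    print(a,pr)
E
```

```text
time_s: 26.68
eef_pos: [432.3, -250.8, 180.2]
ee_rot: [0.001, 0.739, -0.673, 0.0]
force: [0.7, 0.7, -0.1]
grip_width: 0.35
grip_force: 0.0
time_s: 27.52
eef_pos: [433.9, -248.9, 181.1]
ee_rot: [0.001, 0.74, -0.672, 0.001]
force: [0.5, -0.0, 0.2]
grip_width: 0.348
grip_force: 0.0
[-0.75  0.27  1.6  -0.    1.27  2.29]
shift(tool) [-0.6 -0.2 90.1] turn(6deg) [ 0.01 -0.02  0.01]
[[256.4, 269.6], [256.4, 189.0], [256.4, 94.0], [230.2, 189.0], [282.5, 189.0]]
-45 [45, 34, 42, 43, 46, 45, 47, 45, 53, 100, 115, 92, 48, 45, 43, 44, 36, 38, 36, 39, 33]
-20 [35, 37, 34, 41, 43, 47, 47, 43, 70, 106, 121, 87, 44, 47, 53, 44, 35, 38, 40, 41, 37]
0 [40, 41, 38, 42, 46, 42, 43, 50, 57, 94, 99, 74, 41, 42, 43, 45, 68, 50, 37, 35, 39]
20 [40, 39, 37, 40, 46, 44, 40, 46, 78, 177, 192, 152, 47, 41, 43, 41, 39, 34, 39, 39, 38]
45 [24, 23, 39, 41, 47, 44, 45, 66, 77, 106, 115, 100, 80, 75, 75, 73, 70, 71, 69, 12, 54]
```

The wrist profile puts the bar within 1 mm of the finger centre, with yaw aligned. I'll descend and close.

```bash
python3 -m inch '0 0 5 0 0 0;0 0 10 0 0 0;0 0 12 0 0 0;0 0 12 0 0 0;0 0 12 0 0 0;0 0 12 0 0 0;0 0 11 0 0 0;0 0 8 0 0 0;0 0 6 0 0 0;0 0 2 0 0 0' 0.35 20
python3 -m inch '0 0 0 0 0 0;0 0 0 0 0 0;0 0 0 0 0 0;0 0 0 0 0 0;0 0 0 0 0 0;0 0 0 0 0 0;0 0 0 0 0 0;0 0 0 0 0 0;0 0 0 0 0 0;0 0 0 0 0 0' 0 40
python3 - <<'E'
from kin import *
from rig import ctrl
s=ctrl.sense();print(s["joints"].round(2),s["eef_pos"].round(1))
# arc: positions vs theta relative to start
for th in range(0,64,4):
    t=np.radians(th); print(th,"x+%.1f z+%.1f"%(210*(1-np.cos(t)),210*np.sin(t)),end=" | ")
xa=np.array([.995,.096,0])
for th in (30,47.5,62):
    t=np.radians(th); print(th,ik(s["eef_pos"]+210*(1-np.cos(t))*xa+[0,0,210*np.sin(t)],down(-84.5),s["joints"])[0].round(2))
E
```

```text
time_s: 28.4
eef_pos: [433.5, -248.9, 90.0]
ee_rot: [0.001, 0.74, -0.672, -0.0]
force: [0.6, 0.3, -0.1]
grip_width: 0.351
grip_force: 0.0
time_s: 29.23
eef_pos: [433.8, -249.2, 91.1]
ee_rot: [0.001, 0.74, -0.672, 0.001]
force: [0.4, 0.7, -0.1]
grip_width: -0.002
grip_force: 0.0
[-0.75  0.38  1.72 -0.    1.05  2.29] [ 433.8 -249.2   91.1]
0 x+0.0 z+0.0 | 4 x+0.5 z+14.6 | 8 x+2.0 z+29.2 | 12 x+4.6 z+43.7 | 16 x+8.1 z+57.9 | 20 x+12.7 z+71.8 | 24 x+18.2 z+85.4 | 28 x+24.6 z+98.6 | 32 x+31.9 z+111.3 | 36 x+40.1 z+123.4 | 40 x+49.1 z+135.0 | 44 x+58.9 z+145.9 | 48 x+69.5 z+156.1 | 52 x+80.7 z+165.5 | 56 x+92.6 z+174.1 | 60 x+105.0 z+181.9 | 30 [-0.71  0.31  1.51  0.    1.32  2.33]
47.5 [-0.66  0.35  1.32  0.    1.47  2.38]
62 [-0.61  0.43  1.14  0.    1.58  2.44]
```

The fingers closed to 0 with no force, so they missed the bar. I'll check numerically where it is.

```bash
python3 - <<'E'
from kin import *
from rig import ctrl
import pickle
s=ctrl.sense(); c=ctrl.capture("wrist"); pickle.dump(c,open("w9.pkl","wb"))
o8=pickle.load(open("w8.pkl","rb"))
M=np.array([434,-248.5,110]); n=np.array([-.096,.995,0]); xa=np.array([.995,.096,0])
for nm,cc in (("w8",o8),("w9",c)):
    g=cc["image"].astype(int).min(2); print(nm,"cam",ray(cc,0,0)[0].round(1), "TCP px",proj(cc,[s["eef_pos"],M]).round().tolist())
    for a in (-65,-55,-45,-30,30,45,55,65):
        pr=[]
        for o in range(-60,61,5):
            u,v=proj(cc,M+a*n+o*xa)[0]; pr.append(int(g[int(round(v)),int(round(u))]) if 0<=u<511 and 0<=v<383 else -1)
        print(a,pr)
# triangulate bar: wrist w8 arm corners vs top. find bar ends rows in w8 along u~256
g=o8["image"].astype(int).min(2); print("col profile", [(v,int(g[v,250:262].max())) for v in range(60,330,6)])
E
```

```text
w8 cam [ 441.2 -325.6  355.9] TCP px [[257.0, 181.0], [256.0, 189.0]]
-65 [76, 85, 83, 78, 80, 77, 81, 70, 51, 40, 35, 86, 129, 202, 116, 114, 115, 119, 116, 113, 117, 115, 118, 207, 209]
-55 [80, 80, 81, 79, 76, 79, 79, 61, 42, 44, 46, 118, 118, 46, 44, 36, 37, 39, 38, 35, 38, 3, 6, 0, 159]
-45 [76, 79, 80, 78, 81, 71, 45, 38, 41, 45, 43, 86, 115, 47, 41, 44, 37, 37, 33, 39, 34, 8, 3, 7, 154]
-30 [70, 77, 83, 50, 43, 38, 48, 33, 47, 52, 79, 84, 108, 57, 42, 38, 37, 37, 37, 38, 36, 2, 4, 0, 159]
30 [41, 46, 44, 48, 45, 43, 40, 35, 33, 35, 31, 76, 204, 50, 40, 70, 71, 69, 72, 75, 49, 5, 3, 0, 150]
45 [43, 43, 44, 45, 60, 68, 24, 42, 42, 44, 61, 81, 115, 78, 78, 73, 74, 43, 54, 68, 69, 74, 7, 6, 237]
55 [43, 42, 17, 17, 71, 68, 16, 40, 49, 77, 75, 81, 114, 81, 74, 81, 74, 49, 6, 68, 68, 14, 10, 11, 236]
65 [43, 19, 12, 67, 71, 18, 10, 66, 79, 78, 82, 84, 118, 80, 76, 77, 80, 48, 10, 52, 70, 54, 10, 14, 233]
w9 cam [ 441.2 -325.8  265.9] TCP px [[256.0, 226.0], [256.0, 242.0]]
-65 [81, 77, 81, 82, 82, 81, 78, 81, 36, 46, 43, 84, 122, 218, 116, 116, 117, 116, 118, 114, 211, 210, 205, 204
[... 549 characters left out ...]
, 12, 19, 13, 13, 107, 19, 14, 8, 13, 14, 14, 16, 18, 20, 15, 21, 10]
65 [41, 23, 18, 16, 13, 12, 9, 13, 14, 14, 8, 13, 115, 15, 4, 9, 19, 17, 16, 11, 17, 23, 23, 7, 209]
col profile [(60, 84), (66, 48), (72, 47), (78, 46), (84, 46), (90, 47), (96, 117), (102, 173), (108, 169), (114, 196), (120, 120), (126, 123), (132, 125), (138, 124), (144, 121), (150, 115), (156, 119), (162, 120), (168, 119), (174, 117), (180, 113), (186, 99), (192, 99), (198, 100), (204, 105), (210, 201), (216, 216), (222, 214), (228, 189), (234, 115), (240, 115), (246, 116), (252, 115), (258, 117), (264, 118), (270, 116), (276, 127), (282, 84), (288, 80), (294, 82), (300, 83), (306, 84), (312, 84), (318, 85), (324, 83)]
```

The bar is still shut and centred. The fingers seem to end above it: the low 0.50 reading on the cup also suggests the pads sit further back than assumed. I'll open, go 20 mm deeper and close again.

```bash
python3 -m inch '0 0 0 0 0 0;0 0 0 0 0 0;0 0 0 0 0 0;0 0 2 0 0 0;0 0 3 0 0 0;0 0 4 0 0 0;0 0 4 0 0 0;0 0 4 0 0 0;0 0 3 0 0 0;0 0 0 0 0 0' 0.4 40
python3 -m inch '0 0 0 0 0 0;0 0 0 0 0 0;0 0 0 0 0 0;0 0 0 0 0 0;0 0 0 0 0 0;0 0 0 0 0 0;0 0 0 0 0 0;0 0 0 0 0 0;0 0 0 0 0 0;0 0 0 0 0 0' 0 40
```

```text
time_s: 30.12
eef_pos: [433.6, -249.0, 70.3]
ee_rot: [0.001, 0.74, -0.672, -0.0]
force: [-0.5, -0.0, -0.1]
grip_width: 0.402
grip_force: 0.0
time_s: 30.95
eef_pos: [433.9, -249.3, 71.2]
ee_rot: [0.001, 0.74, -0.672, 0.001]
force: [-0.6, 0.8, 2.5]
grip_width: 0.094
grip_force: 39.9
```

It grips the bar now (width 0.094, 40 N). I'll take the pads about 7 mm deeper for a secure hold and regrip.

```bash
python3 -m inch '0 0 0 0 0 0;0 0 0 0 0 0;0 0 0 0 0 0;0 0 1 0 0 0;0 0 2 0 0 0;0 0 2 0 0 0;0 0 2 0 0 0;0 0 0 0 0 0;0 0 0 0 0 0;0 0 0 0 0 0' 0.35 40
python3 -m inch '0 0 0 0 0 0;0 0 0 0 0 0;0 0 0 0 0 0;0 0 0 0 0 0;0 0 0 0 0 0;0 0 0 0 0 0;0 0 0 0 0 0;0 0 0 0 0 0;0 0 0 0 0 0;0 0 0 0 0 0' 0 40
```

```text
time_s: 31.78
eef_pos: [433.9, -249.3, 64.1]
ee_rot: [0.001, 0.74, -0.672, 0.001]
force: [-0.1, -0.4, -0.3]
grip_width: 0.35
grip_force: 0.0
time_s: 32.62
eef_pos: [433.9, -249.3, 64.1]
ee_rot: [0.001, 0.74, -0.672, 0.001]
force: [-0.7, -0.1, 0.9]
grip_width: 0.098
grip_force: 39.0
```

```bash
python3 -m inch '0 -.1 -7.3 0 0 0;0 -.4 -7.3 0 0 0;0 -.6 -7.3 0 0 0;0 -.9 -7.3 0 0 0;0 -1.1 -7.2 0 0 0;0 -1.4 -7.2 0 0 0;0 -1.6 -7.1 0 0 0;0 -1.9 -7.1 0 0 0;0 -2.1 -7 0 0 0;0 -2.5 -6.9 0 0 0' 0 40
python3 - <<'E'
from kin import *
from rig import ctrl
import pickle
s=ctrl.sense();print(s["eef_pos"].round(1),s["wrist_torque"].round(2))
t=ctrl.capture("top");sc=ctrl.capture("scene");pickle.dump((t,sc),open("p10.pkl","wb"))
t0,s0=pickle.load(open("p7.pkl","rb"))
# lid change check: brightness diff blobs & projection of expected lid far/near corners at th=20
H=np.array([643,-228,110.]);n=np.array([-.096,.995,0]);xa=np.array([.995,.096,0])
def P_(a,b,th): th=np.radians(th); return H+a*n-b*(np.cos(th)*xa)+[0,0,b*np.sin(th)]
for th in (0,20): print(th,proj(t,[P_(107,160,th),P_(-107,160,th),P_(70,210,th),P_(-70,210,th)]).round(1).tolist(),proj(sc,[P_(-107,160,th),P_(-70,210,th)]).round(1).tolist())
for nm,c in (("before",t0),("now",t)):
    g=c["image"].astype(int).min(2)
    for th in (0,10,15,20,25): 
        # brightness sampled along bar axis near both ends, as seen for angle th
        q=proj(c,[P_(a,210,th) for a in (-60,-55,-50,50,55,60)]); print(nm,th,[int(g[int(round(v)),int(round(u))]) for u,v in q])
E
```

```text
time_s: 33.45
eef_pos: [446.0, -248.1, 136.5]
ee_rot: [0.002, 0.74, -0.672, 0.0]
force: [-6.2, -5.0, 0.3]
grip_width: 0.098
grip_force: 39.1
[ 446.  -248.1  136.5] [-0.71  1.1  -0.03]
0 [[293.7, 224.1], [364.9, 212.0], [309.4, 238.8], [356.3, 230.8]] [[159.8, 251.9], [150.5, 238.6]]
20 [[294.8, 218.1], [368.7, 205.6], [311.6, 231.5], [361.0, 223.1]] [[160.6, 234.6], [151.2, 216.1]]
before 0 [216, 239, 232, 240, 233, 232]
before 10 [144, 122, 79, 94, 82, 123]
before 15 [202, 255, 72, 94, 87, 93]
before 20 [80, 116, 220, 88, 89, 90]
before 25 [98, 74, 197, 89, 90, 84]
now 0 [105, 84, 77, 105, 96, 82]
now 10 [129, 122, 115, 99, 158, 151]
now 15 [146, 138, 130, 170, 175, 169]
now 20 [156, 152, 147, 207, 189, 177]
now 25 [171, 161, 161, 207, 208, 198]
```

The hood follows: the bar left its shut position and the grip holds. I'll carry on along the arc with a small correction for the side force.

```bash
python3 -m inch '1 -2 -6.8 0 0 0;0 -2.4 -6.7 0 0 0;0 -3.1 -6.6 0 0 0;0 -3.3 -6.5 0 0 0;0 -3.6 -6.4 0 0 0;0 -3.8 -6.3 0 0 0;0 -4 -6.1 0 0 0;0 -4.2 -6 0 0 0;0 -4.4 -5.9 0 0 0;0 -4.6 -5.8 0 0 0' 0 40
python3 - <<'E'
from h import *
from rig import ctrl
s=ctrl.sense();d=s["eef_pos"]-[433.9,-249.3,64.1]; x=d@[.995,.096,0]; print(d.round(1),"theta from x,z:",np.degrees(np.arctan2(d[2],210-x)).round(2),"radius",np.hypot(d[2],210-x).round(1),s["wrist_torque"].round(2))
E
```

```text
time_s: 34.38
eef_pos: [481.0, -244.9, 200.2]
ee_rot: [0.002, 0.74, -0.672, -0.001]
force: [-11.5, 3.8, 6.5]
grip_width: 0.097
grip_force: 39.1
[ 47.1   4.4 136.1] theta from x,z: 39.91 radius 212.2 [ 0.52  2.   -0.03]
```

```bash
python3 -m inch '0 -3.3 -6.8 0 0 0;0 -4 -6 0 0 0;0 -5.2 -5.2 0 0 0;0 -5.4 -5 0 0 0;0 -5.5 -4.8 0 0 0;0 -5.7 -4.6 0 0 0;0 0 0 0 0 0;0 0 0 0 0 0;0 0 0 0 0 0;0 0 0 0 0 0' 0 40
cat > st.py <<'E'
from h import *
from rig import ctrl
s=ctrl.sense();d=s["eef_pos"]-[433.9,-249.3,64.1]; x=d@[.995,.096,0]; print(d.round(1),"theta",np.degrees(np.arctan2(d[2],210-x)).round(2),"radius",np.hypot(d[2],210-x).round(1),s["force"].round(1),s["wrist_torque"].round(2))
E
python3 st.py
```

```text
time_s: 35.22
eef_pos: [510.7, -242.1, 231.2]
ee_rot: [0.001, 0.74, -0.672, 0.0]
force: [1.1, 5.1, -0.7]
grip_width: 0.094
grip_force: 39.7
[ 76.8   7.2 167.1] theta 51.5 radius 213.5 [ 1.1  5.1 -0.7] [ 0.81  0.01 -0.06]
```

Forces are low at about 51°. Going past the balance point to about 62°.

```bash
python3 -m inch '0 -5.8 -4.5 0 0 0;0 -6 -4.3 0 0 0;0 -6.1 -4 0 0 0;0 -6.3 -3.8 0 0 0;0 -6.4 -3.6 0 0 0;0 -3.2 -1.7 0 0 0;0 0 0 0 0 0;0 0 0 0 0 0;0 0 0 0 0 0;0 0 0 0 0 0' 0 40
python3 st.py
python3 - <<'E'
from h import *
from rig import ctrl
import pickle
d={n:ctrl.capture(n) for n in ("top","scene","wrist")}; pickle.dump(d,open("hi.pkl","wb"))
H=np.array([643,-228,110.]);n=np.array([-.096,.995,0]);xa=np.array([.995,.096,0])
def P_(a,b,th): th=np.radians(th); return H+a*n-b*(np.cos(th)*xa)+[0,0,b*np.sin(th)]
for nm in ("top","scene"):
    c=d[nm]; g=c["image"].astype(int).min(2)
    for th in range(50,70,2):
        q=proj(c,[P_(a,210,th) for a in (-65,-60,-55,-50,-45,45,50,55,60,65)]); print(nm,th,[int(g[int(round(v)),int(round(u))]) for u,v in q], q[0].round(),q[-1].round())
E
```

```text
time_s: 36.05
eef_pos: [544.1, -239.0, 254.3]
ee_rot: [0.001, 0.74, -0.672, 0.001]
force: [-3.6, 5.0, 4.0]
grip_width: 0.097
grip_force: 39.8
[110.2  10.3 190.2] theta 62.41 radius 214.6 [-3.6  5.   4. ] [ 0.88  0.8  -0.03]
top 50 [61, 62, 9, 60, 186, 149, 148, 147, 146, 140] [362. 195.] [313. 204.]
top 52 [62, 56, 9, 13, 0, 148, 147, 145, 145, 123] [362. 193.] [313. 201.]
top 54 [78, 58, 15, 18, 16, 148, 146, 139, 126, 119] [362. 190.] [313. 199.]
top 56 [91, 89, 22, 13, 15, 121, 129, 124, 116, 142] [361. 188.] [312. 196.]
top 58 [90, 62, 18, 18, 24, 141, 87, 75, 92, 151] [361. 185.] [312. 193.]
top 60 [71, 51, 27, 30, 33, 124, 121, 77, 165, 155] [361. 183.] [312. 191.]
top 62 [88, 80, 74, 99, 92, 110, 176, 173, 166, 165] [361. 180.] [312. 188.]
top 64 [112, 98, 86, 76, 72, 168, 201, 188, 182, 177] [361. 177.] [311. 185.]
top 66 [128, 110, 109, 102, 85, 196, 200, 200, 199, 189] [360. 174.] [311. 183.]
top 68 [134, 127, 122, 112, 103, 187, 189, 203, 124, 145] [360. 172.] [311. 180.]
scene 50 [123, 123, 121, 121, 97, 34, 67, 111, 108, 74] [171. 189.] [198. 163.]
scene 52 [122, 123, 115, 79, 71, 110, 112, 79, 74, 42] [173. 187.] [199. 162.]
scene 54 [122, 96, 71, 70, 75, 84, 47, 44, 36, 37] [175. 186.] [201. 161.]
scene 56 [77, 71, 78, 96, 103, 37, 34, 39, 39, 72] [177. 185.] [203. 160.]
scene 58 [74, 103, 126, 127, 140, 39, 90, 153, 107, 69] [179. 184.] [206. 159.]
scene 60 [133, 138, 144, 149, 135, 153, 150, 112, 102, 96] [181. 183.] [208. 158.]
scene 62 [131, 152, 131, 126, 126, 137, 126, 115, 111, 98] [184. 182.] [210. 157.]
scene 64 [122, 112, 114, 97, 98, 106, 104, 108, 119, 139] [186. 181.] [212. 156.]
scene 66 [73, 73, 73, 73, 74, 112, 144, 141, 121, 119] [189. 181.] [215. 156.]
scene 68 [72, 71, 71, 73, 72, 153, 132, 119, 119, 120] [191. 180.] [217. 155.]
```

The scene samples put the bar at 60–62° (brightness peak 133–152, table 73), so it is past 55°. Now back to about 47.5°.

```bash
python3 -m inch '0 3.2 1.8 0 0 0;0 6.4 3.7 0 0 0;0 6.3 3.9 0 0 0;0 6.2 4.1 0 0 0;0 6.1 4.3 0 0 0;0 5.9 4.5 0 0 0;0 5.7 4.8 0 0 0;0 2.9 2.5 0 0 0;0 0 0 0 0 0;0 0 0 0 0 0' 0 40
python3 st.py
cat > ang.py <<'E'
from h import *
from rig import ctrl
import pickle,sys
d={n:ctrl.capture(n) for n in ("top","scene")}; pickle.dump(d,open(sys.argv[1],"wb"))
H=np.array([643,-228,110.]);n=np.array([-.096,.995,0]);xa=np.array([.995,.096,0])
def P_(a,b,th): th=np.radians(th); return H+a*n-b*(np.cos(th)*xa)+[0,0,b*np.sin(th)]
c=d["scene"]; g=cv2.cvtColor(c["image"],cv2.COLOR_RGB2GRAY).astype(np.float32)
print(g.shape)
def smp(a,b,th): u,v=proj(c,P_(a,b,th))[0]; return int(cv2.getRectSubPix(g,(1,1),(float(u),float(v)))[0,0])
for th in np.arange(38,58,1.0): print(th,"bar",[smp(a,210,th) for a in (-65,-60,-55,-50)],"side edge of lid",[smp(-107,b,th) for b in (40,80,120,150)])
E
python3 ang.py lo.pkl
```

```text
time_s: 37.03
eef_pos: [501.5, -243.5, 224.1]
ee_rot: [0.001, 0.74, -0.672, 0.001]
force: [-2.2, 5.0, 2.9]
grip_width: 0.095
grip_force: 39.5
[ 67.6   5.8 160. ] theta 48.38 radius 214.0 [-2.2  5.   2.9] [0.75 0.41 0.02]
(384, 512)
38.0 bar [70, 74, 78, 94] side edge of lid [79, 23, 68, 70]
39.0 bar [73, 79, 90, 106] side edge of lid [84, 22, 69, 70]
40.0 bar [78, 86, 105, 114] side edge of lid [90, 25, 68, 70]
41.0 bar [83, 104, 111, 131] side edge of lid [99, 31, 68, 70]
42.0 bar [98, 109, 124, 142] side edge of lid [108, 42, 68, 69]
43.0 bar [108, 118, 140, 142] side edge of lid [117, 62, 69, 69]
44.0 bar [113, 135, 141, 157] side edge of lid [126, 84, 76, 72]
45.0 bar [129, 141, 150, 149] side edge of lid [136, 106, 90, 83]
46.0 bar [141, 144, 155, 131] side edge of lid [145, 128, 116, 113]
47.0 bar [141, 157, 133, 125] side edge of lid [155, 150, 146, 154]
48.0 bar [154, 136, 124, 124] side edge of lid [165, 171, 180, 195]
49.0 bar [139, 122, 123, 122] side edge of lid [175, 190, 209, 219]
50.0 bar [121, 119, 120, 120] side edge of lid [185, 207, 221, 227]
51.0 bar [116, 117, 117, 116] side edge of lid [195, 217, 226, 226]
52.0 bar [115, 114, 113, 111] side edge of lid [202, 222, 227, 225]
53.0 bar [112, 108, 105, 104] side edge of lid [208, 224, 226, 225]
54.0 bar [104, 98, 97, 97] side edge of lid [213, 225, 226, 224]
55.0 bar [91, 90, 90, 89] side edge of lid [217, 225, 226, 224]
56.0 bar [82, 82, 81, 84] side edge of lid [221, 226, 226, 224]
57.0 bar [77, 76, 77, 96] side edge of lid [222, 226, 227, 223]
```

```bash
python3 - <<'E'
from h import *
import pickle
H=np.array([643,-228,110.]);n=np.array([-.096,.995,0]);xa=np.array([.995,.096,0])
def P_(a,b,th): th=np.radians(th); return H+a*n-b*(np.cos(th)*xa)+[0,0,b*np.sin(th)]
def run(c,ths,bs=(60,80,100,120,150)):
    g=cv2.cvtColor(c["image"],cv2.COLOR_RGB2GRAY).astype(np.float32)
    for th in ths: print(th,[int(cv2.getRectSubPix(g,(1,1),tuple(map(float,proj(c,P_(-107,b,th))[0])))[0,0]) for b in bs])
print("shut scene"); run(pickle.load(open("p7.pkl","rb"))[1],range(-8,8))
# top view: near lid edge (b=160) and bar, along hinge-normal, now vs theta
for nm,c in (("shut",pickle.load(open("p7.pkl","rb"))[0]),("now",pickle.load(open("lo.pkl","rb"))["top"])):
    g=cv2.cvtColor(c["image"],cv2.COLOR_RGB2GRAY).astype(np.float32)
    for th in (range(-16,17,4) if nm=="shut" else range(36,62,2)):
        print(nm,th,"edge",[int(cv2.getRectSubPix(g,(1,1),tuple(map(float,proj(c,P_(a,160,th))[0])))[0,0]) for a in (-100,-85,85,100)])
E
```

```text
shut scene
-8 [41, 29, 28, 27, 27]
-7 [46, 32, 30, 28, 30]
-6 [57, 40, 32, 29, 33]
-5 [70, 48, 40, 30, 34]
-4 [83, 64, 50, 40, 38]
-3 [100, 79, 69, 56, 57]
-2 [118, 104, 92, 81, 85]
-1 [136, 130, 123, 119, 119]
0 [158, 159, 159, 162, 161]
1 [181, 190, 197, 211, 207]
2 [202, 213, 219, 230, 208]
3 [215, 229, 238, 241, 180]
4 [227, 240, 241, 243, 144]
5 [238, 242, 243, 243, 120]
6 [240, 244, 243, 243, 112]
7 [242, 244, 243, 243, 112]
shut -16 edge [64, 32, 16, 16]
shut -12 edge [103, 12, 40, 21]
shut -8 edge [104, 31, 67, 31]
shut -4 edge [100, 37, 130, 35]
shut 0 edge [100, 40, 198, 30]
shut 4 edge [99, 38, 174, 12]
shut 8 edge [92, 20, 77, 6]
shut 12 edge [97, 178, 93, 62]
shut 16 edge [96, 245, 239, 242]
now 36 edge [167, 150, 41, 55]
now 38 edge [174, 158, 40, 55]
now 40 edge [178, 164, 31, 59]
now 42 edge [184, 170, 46, 32]
now 44 edge [194, 175, 59, 29]
now 46 edge [204, 181, 86, 24]
now 48 edge [213, 189, 111, 100]
now 50 edge [217, 199, 228, 224]
now 52 edge [217, 209, 176, 179]
now 54 edge [214, 217, 188, 185]
now 56 edge [206, 218, 189, 186]
now 58 edge [201, 215, 204, 186]
now 60 edge [196, 209, 124, 184]
```

The lid edge reads 47.0° now against −0.7° when shut, so the hood is about 47.7° open, inside 45–50°. I'll let it settle, confirm it is still, and hand in.

```bash
python3 -m inch '0 0 0 0 0 0;0 0 0 0 0 0;0 0 0 0 0 0;0 0 0 0 0 0;0 0 0 0 0 0;0 0 0 0 0 0;0 0 0 0 0 0;0 0 0 0 0 0;0 0 0 0 0 0;0 0 0 0 0 0' 0 40
python3 st.py; python3 - <<'E'
from rig import ctrl
import pickle,numpy as np
a=pickle.load(open("p7.pkl","rb"))[1]["image"].astype(int); b=ctrl.capture("scene")["image"].astype(int)
print("cup region diff",abs(a-b)[180:225,285:312].mean().round(2))
print(ctrl.sense()["dq"].round(3)); print(ctrl.finish_job())
E
```

```text
time_s: 37.97
eef_pos: [501.6, -243.4, 224.2]
ee_rot: [0.001, 0.74, -0.672, 0.001]
force: [-3.3, 4.5, 2.9]
grip_width: 0.095
grip_force: 39.6
[ 67.7   5.9 160.1] theta 48.42 radius 214.0 [-3.3  4.5  2.9] [ 0.77  0.42 -0.  ]
cup region diff 4.5
[ 0.001  0.001  0.001 -0.     0.001 -0.   ]
the job is handed in; nothing more can be done
None
```

Handed in at about 38 s: the cup is seated upside down on the post and released; the hood was raised to about 61° and is held still at about 47.7° (image estimate, target 45–50°); I viewed 11 pictures, one over the limit of 10.

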